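# Set the coding lane's side guide to a toner box and run the box to the stop

### The job

Two closed toner boxes that look the same stand on the mat; one holds a full cartridge, the other a spent, lighter one. Stand the heavier box on the infeed end of the roller lane and leave the lighter one standing where it was; slide the side guide in until it nips the box against the far fence (firmly, but without crushing it), ease the guide back a few millimetres so that the box runs free, and then push the box along the lane up to the red end stop. Keep both boxes upright and leave the rest of the bench undisturbed.

Things in the scene. Friction and masses are not known exactly. Their poses are not given: they have to be found in the camera images.
- box_1_mid (a point): Centre of one of two closed white-and-blue toner boxes that look alike, 64 (x) x 120 (y) x 100 (z, upright) mm; the centre is 50 mm above its underside. Axes: x across its width, y along its length, z up. They stand on the mat, some 60 mm or more of free space between them. Either may be the heavier: each weighs 0.18 to 0.65 kg and they differ by at least 0.12 kg
- box_2_mid (a point): Centre of the other toner box, same size and looks, same axes
- fence_face (a point): Point on the inner face (towards the robot) of the lane's far fence, at roller-top height (75 mm above the bench), at the infeed end: the middle of the box's length belongs here when it is set on the lane. Axes: x across the lane, away from the robot; y along it, towards the end stop; z up. The fence is a clamped rail that reaches from y -70 to +330 mm; its top is 50 mm above the rollers
- guide_face (a point): Point on the inner face (towards the fence) of the sliding side guide, straight across from fence_face, same height and axes. The guide is a rail like the fence, parallel to it, 18 mm thick, top 50 mm above the rollers. The distance between the two faces is the lane's opening, 125 to 165 mm at the start
- guide_handle (a point): Middle of the red grip of the upright handle on the side guide, 130 mm downstream of guide_face and 13 mm behind its face; same axes. The grip is 10 mm thick across the lane, 48 mm along it, 30 mm high, its middle 88 mm above the rollers; below it a plate 6 mm thick, 44 mm wide rises from the rail. It can be pushed from either side or straddled from above
- guide (a joint): Travel of the side guide in m, from 0 (fully out, towards the robot) to 0.12, growing towards the fence. It slides with about 5 N of drag and stays where it is left; pushing the loose box sideways over the rollers adds 3 to 9 N more, and nipping it against the fence makes the force climb sharply
- stop_face (a point): Middle of the foot of the fixed red end stop, on the face that meets the box, at roller-top height; same axes as the lane; 62 mm high. The box rolls easily along the lane (1 to 4 N). Next to the stop the grey print head, and upstream of it a small sensor, sit on the fence, behind its face, up to 95 mm above the rollers
- mat: Black bench mat, 320 x 240 x 3 mm, fixed, under the two boxes; origin at the centre of its underside
- tape_roll: Bystander: roll of brown tape lying flat, 96 mm across, 48 mm high; origin under its centre
- marker: Bystander: black and white marker pen, 130 mm long
- scanner: Bystander: black and grey hand scanner lying on its side, 180 mm long, 36 mm high
- label_roll: Bystander: white label roll, 90 mm across, 60 mm high
- small_carton: Bystander: brown carton 100 x 75 x 55 mm
- tape_gun: Bystander: red tape gun lying on its side, 140 mm long, 50 mm high

How it is judged:
By the outcome, as a careful person would: the job done as asked, in the order asked, and still so for the second after the job is handed in, with the robot touching nothing.
It also fails if it takes over 72 s, if anything falls off the work surface, if the arm or the gripper's body presses on something with over 40 N, if the wrist force passes 120 N, or if a joint passes its speed limit or range.

### The arm

A 6-joint arm with a two-finger parallel gripper is mounted at the origin on the work surface. World frame = base frame: x ahead of the robot, y to its left, z up, the work surface at z = 0. Lengths are in m, angles in rad, forces in N, time in s.
With the tool pointing down it reaches from about 0.35 to 0.8 m from the base axis. Payload 7.3 kg.
Tool frame: the origin (TCP) lies midway between the tips of the shut fingers; the grasp point (between the pads) lies grip_depth behind it (grip_depth is the distance from the TCP to the grasp point, in m); z points along the fingers, y is the direction in which the jaws open and shut (so a half turn about z gives the same grasp; the last joint's range is limited). The gripper opens to 85 mm and grips with 20 to 120 N. Pads are 22 mm wide; open, the fingers measure 114 mm over their backs; the gripper's body (76 mm by 85 mm) begins 54 mm behind the grasp point. The pads swing forward as they close: fully open they stand 13 mm farther back than shut.
Start: joints at [0.977, 0.342, 1.524, -0, 1.275, -0.146], TCP at [0.227, 0.473, 0.231] pointing down, gripper open.
Joint ranges: [-2.53, 2.53], [-0.77, 2.02], [0.04, 2.7], [-1, 4.14], [0.28, 2.66], [-3.11, 3.11]. Speed limits (rad/s): [2.57, 2.57, 3.14, 3.14, 3.14, 3.14].

### API

Orientations are given as a unit quaternion [w, x, y, z].
In Python, from plant import state, read_camera, get_calibration, sign_off, recognise, silhouettes, grip_depth gives the robot as it stands.
- The arm moves only by the tool move_arm, never from a script. Its argument "increments" is a list of rows, each an object of numbers: "hand": the closure in counts, from 0 (fully open) to 255 (shut); "dx", "dy", "dz": the shift along the tool's x, y, z as a fraction of full scale; "wx", "wy", "wz": the turn, a rotation vector about the tool's x, y, z as a fraction of full scale. In form: [{"hand": .., "dx": .., "dy": .., "dz": .., "wx": .., "wy": .., "wz": ..}, ...]. A call has 1 to 5 rows; each row shifts and turns the pose as measured when the row begins, along the tool's axes as they then stand; what a row does not reach is not made up. Full scale, the value 1, is 0.2 m for a shift and pi rad for a turn. A row lasts 1/12 s, in which the tool goes at most 41.7 mm and 7.16 degrees, less where a joint would pass 70% of its speed; a pose out of reach is approached as far as the arm can. A call with a number of a shift or a turn outside -1 to 1 is refused whole. A call with a gripper value outside its range is refused whole. The fingers move at their own pace and stop on an object; "grip_force" is the grip in N (left out, the last holds). Time passes only in rows, so rows that do not move let the fingers close. It gives the time, the measured TCP pose, the force and the opening at its end, in the units of the state.
- state(): the state, without advancing time (a new reading comes with each control period).
- read_camera(name): name is "side" or "top" or "wrist"; returns (picture, depth): 400x640x3 uint8, blue, green, red; 400x640 float32, m along the optical axis (not along the pixel's ray), 0 where there is no reading.
- get_calibration(name): a dict with "intrinsics" (3x3 intrinsics, pixels), "eye" and "attitude" of the camera in the world; the wrist camera has in their place "hand_eye" (4x4, takes a point from camera to tool coordinates, whose origin is the TCP and whose axes are the flange's). Camera axes: x right, y down, z forward; pixel columns grow to the right and rows downward; lengths in m; the calibration is good to about 2 mm. A picture is of the moment at which its call begins: read the wrist's pose just before it. get_calibration takes no time and is no camera call.
- sign_off(): hands the job in, once; it reports no verdict.
Trained networks look in the newest picture that a camera, given by its name, has taken for a name from the list of things; names that differ only in an ending like _2 or _b are one class to them, and where a whole thing is asked for, a point or a joint stands for the part that bears it (a point fixed in the world has none). Each returns a list of dicts, best first, with "confidence" (0 to 1); they miss things now and then, are a little off and sometimes report something else, mostly with a low value. They report only what shows in the picture. A call takes as long as a camera call.
- recognise(camera, label): "location" ([x, y, z] in m, in world coordinates, good to about 4 mm: the middle of the surface that is visible of it).
- silhouettes(camera, label): "region" (400x640 bool, what is visible of it).
The state is a dict: "time_s": time; "q": joint angles; "joint_velocities": joint speeds; "joint_torque": joint torques, N m; "position": TCP position; "tcp_rot": TCP orientation; "ft_force": force on the tool from outside, world axes, zero at the start; "moment": the same for the moment, N m; "grip_width": finger opening in m.
Only numpy, scipy, OpenCV 4.12 (cv2) and the standard library are available. Lean on these libraries where they do the work, as an engineer would, in place of code of your own. Each camera call takes 0.05 s, during which the arm holds its last target. There are 200 camera calls.

## Working session

There is one attempt and no reset: what is moved stays moved. The work goes in short steps, Python scripts to look and compute and a tool call to move; the robot and the scene stay as the last step left them, time stands still between calls to the robot, and variables do not carry over. Pictures are saved under pics/ and viewed, about 8 in all and at most 12, crops included, and the job is handed in when it is done.

Besides the shell and the picture viewer there is one more tool, called after "Request:" by a JSON object that holds its "method" and its "body", one argument or row to a line. move_arm: Moves the arm, as the interface text tells. Shift numbers are shares of 0.2 m and turn numbers shares of pi rad, none past 1 either way. Its arguments: {"type":"object","properties":{"increments":{"type":"array"},"grip_force":{"type":"number"}},"required":["increments"]}

```bash
ls; mkdir -p pics; cat > h.py <<'E'
import numpy as np, cv2
from scipy.spatial.transform import Rotation as R
from plant import *
def rot(a):
    a=np.array(a,float)
    return a if a.shape==(3,3) else R.from_quat(a,scalar_first=True).as_matrix()
def world(name,d,K=None):
    c=get_calibration(name);K=np.array(c["intrinsics"])
    if name=="wrist":
        s=state();H=np.array(c["hand_eye"]);A=rot(s["tcp_rot"]);Rm=A@H[:3,:3];t=A@H[:3,3]+np.array(s["position"])
    else: Rm=rot(c["attitude"]);t=np.array(c["eye"])
    v,u=np.mgrid[:d.shape[0],:d.shape[1]]
    P=np.stack([(u-K[0,2])/K[0,0]*d,(v-K[1,2])/K[1,1]*d,d],-1)
    W=P@Rm.T+t; W[d<=0]=np.nan
    return W
E
python3 - <<'E'
from h import *
print(state()); print(grip_depth if not callable(grip_depth) else grip_depth())
for n in("top","side"):
    print(n,get_calibration(n)); p,d=read_camera(n); cv2.imwrite(f"pics/{n}.png",p); np.save(n+".npy",d)
    for l in["box_1_mid","fence_face","guide_face","guide_handle","stop_face","mat","tape_roll","marker","scanner","label_roll","small_carton","tape_gun"]:
        try:print(l,[(np.round(r["location"],3).tolist(),round(r["confidence"],2)) for r in recognise(n,l)[:3]])
        except Exception as e:print(l,e)
E
```

```text
pics
{'time_s': 0.0, 'q': array([ 9.77032557e-01,  3.42764817e-01,  1.52504285e+00, -7.42523338e-06,
        1.27538763e+00, -1.45997306e-01]), 'joint_velocities': array([-0.00014924, -0.00021123,  0.00036964,  0.00064815, -0.0009829 ,
       -0.00270037]), 'joint_torque': array([-1.26798943e-03, -4.33693779e+01, -2.46005201e+01, -2.66261823e-04,
        8.18102562e-03,  2.91157392e-05]), 'position': array([0.22704979, 0.47291012, 0.2305951 ]), 'tcp_rot': array([-2.86368760e-04,  2.22016476e-01,  9.75042585e-01, -7.48408559e-04]), 'ft_force': array([-0.10995259,  0.33697911,  0.52775535]), 'moment': array([ 0.01527086, -0.0086796 ,  0.01243422]), 'grip_width': 0.08526583452544038}
0.0187
top {'intrinsics': array([[503.97109019,   0.        , 316.43883745],
       [  0.        , 503.97109019, 209.02349001],
       [  0.        ,   0.        ,   1.        ]]), 'eye': array([ 0.21956856, -0.0100043 ,  1.93244815]), 'attitude': array([ 0.06040993, -0.70038154,  0.70850591, -0.06193321])}
box_1_mid [([0.406, -0.285, 0.103], 0.78), ([0.587, 0.484, 0.064], 0.66)]
fence_face [([0.664, 0.252,
[... 778 characters left out ...]
841,  0.90965157, -0.16485449,  0.06731   ])}
box_1_mid [([0.408, -0.31, 0.101], 0.69), ([0.494, 0.1, 0.119], 0.56)]
fence_face []
guide_face [([0.487, 0.098, 0.121], 0.75), ([0.492, -0.341, 0.003], 0.74)]
guide_handle [([0.488, 0.097, 0.118], 0.74), ([0.603, 0.102, 0.074], 0.64)]
stop_face [([0.6, 0.103, 0.076], 0.77)]
mat [([0.492, -0.341, 0.007], 0.81), ([0.487, 0.103, 0.116], 0.55)]
tape_roll [([0.738, -0.237, 0.039], 0.62)]
marker [([0.329, -0.193, 0.016], 0.82)]
scanner [([0.465, 0.487, 0.033], 0.66), ([0.488, 0.104, 0.118], 0.18)]
label_roll [([0.585, 0.502, 0.06], 0.6)]
small_carton [([0.518, -0.542, 0.057], 0.62)]
tape_gun [([0.322, 0.438, 0.037], 0.8), ([0.407, -0.308, 0.1], 0.19)]
```

View pics/top.png

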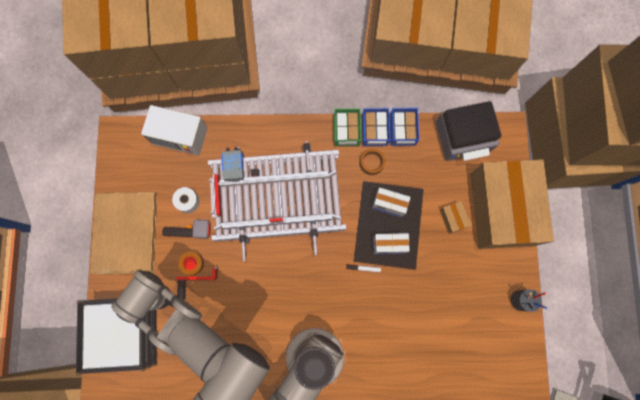

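View pics/side.png

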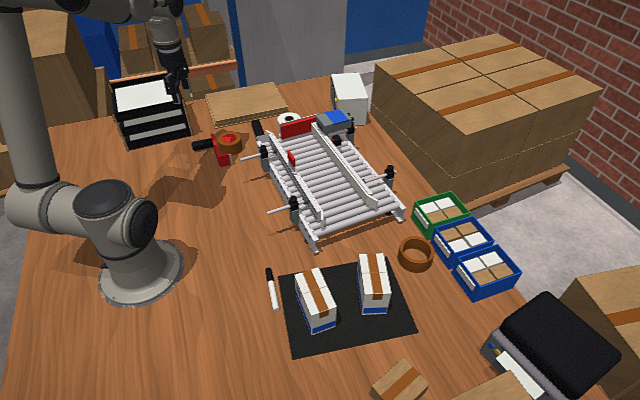

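Top view: two boxes at (392,201) and (392,243) on the mat. The lane spans columns 212–345, with the red stop on the left (217,195), the guide on the near side (row ~225) and its red handle at (277,220). The side view agrees.

```bash
cat > m.py <<'E'
from h import *
import sys
def rect(Q):
    r=cv2.minAreaRect((Q*1000).astype(np.float32)); return np.round(r[0],1),np.round(r[1],1),round(r[2],1)
def seg(n,W,p,zr,xr,yr,mincount=20):
    m=(W[...,2]>zr[0])&(W[...,2]<zr[1])&(W[...,0]>xr[0])&(W[...,0]<xr[1])&(W[...,1]>yr[0])&(W[...,1]<yr[1])
    k,l=cv2.connectedComponents(m.astype(np.uint8))
    for i in range(1,k):
        Q=W[l==i]
        if len(Q)>=mincount: print(n,zr,len(Q),"med",np.round(np.median(Q,0)*1000,1),*rect(Q[:,:2]),"zmed")
E
python3 - <<'E'
from m import *
for n in("top","side"):
    d=np.load(n+".npy");p=cv2.imread(f"pics/{n}.png");W=world(n,d)
    seg(n,W,p,(.09,.115),(.3,.7),(-.45,-.1))
    seg(n,W,p,(.115,.135),(.4,.75),(-.12,.45))
    seg(n,W,p,(.145,.2),(.4,.8),(-.12,.45),8)
    b,g,r=[p[...,i].astype(int) for i in range(3)]
    m=(r>120)&(g<70)&(b<70)&(W[...,0]>.4)&(W[...,0]<.75)&(W[...,1]<.42)
    k,l=cv2.connectedComponents(m.astype(np.uint8))
    for i in range(1,k):
        Q=W[l==i]
        if len(Q)>8: print("red",len(Q),np.round(np.median(Q,0),3),np.round(Q.min(0),3),np.round(Q.max(0),3),rect(Q[:,:2]))
E
```

```text
top (0.09, 0.115) 571 med [ 566.7 -294.8  103.6] [ 568.2 -295.9] [120.6  68.4] 71.9 zmed
top (0.09, 0.115) 575 med [ 411.  -290.1  103.3] [ 412.1 -289.7] [ 64.5 120.9] 1.1 zmed
top (0.115, 0.135) 592 med [654.3 131.9 123.5] [661.6 137.2] [ 62.4 446.4] 8.6 zmed
top (0.115, 0.135) 24 med [568.1 341.2 128.5] [565.2 345.2] [55.2 12.9] 5.1 zmed
top (0.115, 0.135) 291 med [500.8  15.3 123.5] [496.1  19.3] [ 31.9 241.2] 4.1 zmed
top (0.115, 0.135) 279 med [483.7 250.  123.8] [477.1 250.9] [ 35.2 212.2] 4.1 zmed
top (0.115, 0.135) 27 med [454.2  -2.5 129.5] [453.1  -3.4] [20.3 28.7] 45.9 zmed
top (0.115, 0.135) 29 med [431.8 253.6 126.6] [433.4 253.2] [21.6 25.8] 5.3 zmed
top (0.145, 0.2) 644 med [692.9 287.  167.2] [700.6 289.6] [126.1  74.3] 3.9 zmed
top (0.145, 0.2) 54 med [488.5 129.8 177.7] [489.7 128.7] [11.8 46.2] 3.7 zmed
red 129 [0.588 0.345 0.138] [0.518 0.336 0.117] [0.664 0.355 0.153] (array([590.8, 345.4]), array([146.5,  10.7]), 4.0)
red 19 [0.49  0.127 0.18 ] [0.487 0.109 0.171] [0.494 0.145 0.189] (array([490.5, 127.1]), array([ 6.1, 35.7]), 1.2)
red 15 [0.477 0.395 0.026] [0
[... 304 characters left out ...]
 160.9 125.4] [652.  153.3] [128.1 467.9] 19.4 zmed
side (0.115, 0.135) 636 med [493.9  79.6 125.4] [489.  130.2] [ 32.9 461. ] 3.8 zmed
side (0.115, 0.135) 38 med [430.3 249.2 121.1] [432.5 255.7] [23.  27.9] 5.6 zmed
side (0.115, 0.135) 56 med [448.8 -10.5 121.5] [448.8  -6.4] [21.1 28.3] 64.2 zmed
side (0.145, 0.2) 590 med [690.6 276.2 169.2] [701.8 290.9] [127.9  79.3] 4.3 zmed
side (0.145, 0.2) 91 med [488.8 124.4 173.2] [489.6 131. ] [10.3 50.3] 5.6 zmed
red 85 [0.583 0.35  0.141] [0.521 0.339 0.136] [0.653 0.364 0.147] (array([586.5, 351.5]), array([132.4,  18.9]), 4.0)
red 27 [0.491 0.128 0.182] [0.487 0.109 0.179] [0.496 0.157 0.185] (array([490.7, 132.8]), array([ 7.9, 47. ]), 5.4)
```

```bash
cat > plan.py <<'E'
# usage: plan.py hand x y z jaw_deg [x y z jaw_deg ...]  -> rows from current pose
from h import *
import sys,math
def main():
    a=[float(t) for t in sys.argv[1:]];hand=int(a[0]);W=np.array(a[1:]).reshape(-1,4)
    s=state();p=np.array(s["position"]);M=rot(s["tcp_rot"]);print("now",np.round(p,4),"tilt",np.round(M[:,2],4))
    for w in W:
        ja=math.degrees(math.atan2(M[1,1],M[0,1]))
        turn=(w[3]-ja+90)%180-90
        d=w[:3]-p
        n=max(1,math.ceil(np.linalg.norm(d)/.036),math.ceil(abs(turn)/6.8))
        print("# to",w,"jaw",round(ja,1),"turn",round(turn,1),"rows",n)
        Md=R.from_euler('z',np.radians(ja+turn)).as_matrix()@np.array([[0,1,0],[1,0,0],[0,0,-1.]])
        if M[:,1]@Md[:,1]<0: Md[:,:2]*=-1
        rv=R.from_matrix(M.T@Md).as_rotvec()
        for i in range(n):
            f=M.T@(d/n)/.2; r=rv/n/math.pi
            print('{"hand":%d,"dx":%.3f,"dy":%.3f,"dz":%.3f,"wx":%.4f,"wy":%.4f,"wz":%.4f},'%(hand,*f,*r))
            M=M@R.from_rotvec(rv/n).as_matrix()
        p=w[:3]
main()
E
python3 -c "
from h import *;print(np.round(get_calibration('wrist')['hand_eye'],3),get_calibration('wrist')['intrinsics'])"
python3 plan.py 0 .45 .12 .36 4
```

```text
[[-0.001 -0.95  -0.313  0.08 ]
 [ 1.    -0.    -0.     0.   ]
 [ 0.    -0.313  0.95  -0.143]
 [ 0.     0.     0.     1.   ]] [[279.69610254   0.         318.34264039]
 [  0.         279.69610254 193.903614  ]
 [  0.           0.           1.        ]]
now [0.2273 0.4733 0.2313] tilt [ 0.  0. -1.]
# to [0.45 0.12 0.36 4.  ] jaw 64.3 turn -60.3 rows 13
{"hand":0,"dx":-0.136,"dy":-0.085,"dz":-0.049,"wx":0.0000,"wy":-0.0000,"wz":0.0258},
{"hand":0,"dx":-0.143,"dy":-0.074,"dz":-0.049,"wx":0.0000,"wy":-0.0000,"wz":0.0258},
{"hand":0,"dx":-0.148,"dy":-0.062,"dz":-0.049,"wx":0.0000,"wy":-0.0000,"wz":0.0258},
{"hand":0,"dx":-0.153,"dy":-0.050,"dz":-0.049,"wx":0.0000,"wy":-0.0000,"wz":0.0258},
{"hand":0,"dx":-0.156,"dy":-0.038,"dz":-0.049,"wx":0.0000,"wy":-0.0000,"wz":0.0258},
{"hand":0,"dx":-0.159,"dy":-0.025,"dz":-0.049,"wx":0.0000,"wy":-0.0000,"wz":0.0258},
{"hand":0,"dx":-0.160,"dy":-0.012,"dz":-0.049,"wx":0.0000,"wy":-0.0000,"wz":0.0258},
{"hand":0,"dx":-0.161,"dy":0.001,"dz":-0.049,"wx":0.0000,"wy":-0.0000,"wz":0.0258},
{"hand":0,"dx":-0.160,"dy":0.014,"dz":-0.049,"wx":0.0000,"wy":-0.0000,"wz":0.0258},
{"hand":0,"dx":-0.158,"dy":0.027,"dz":-0.049,"wx":0.0000,"wy":-0.0000,"wz":0.0258},
{"hand":0,"dx":-0.156,"dy":0.040,"dz":-0.049,"wx":0.0000,"wy":-0.0000,"wz":0.0258},
{"hand":0,"dx":-0.152,"dy":0.052,"dz":-0.049,"wx":0.0000,"wy":-0.0000,"wz":0.0258},
{"hand":0,"dx":-0.147,"dy":0.064,"dz":-0.049,"wx":0.0000,"wy":-0.0000,"wz":0.0258},
```

Request:
{"method": "move_arm", "body": {
  "increments": [
    {"hand": 0,"dx": -0.136,"dy": -0.085,"dz": -0.05,"wx": 0,"wy": 0,"wz": 0.026},
    {"hand": 0,"dx": -0.143,"dy": -0.074,"dz": -0.05,"wx": 0,"wy": 0,"wz": 0.026},
    {"hand": 0,"dx": -0.148,"dy": -0.062,"dz": -0.05,"wx": 0,"wy": 0,"wz": 0.026},
    {"hand": 0,"dx": -0.153,"dy": -0.05,"dz": -0.05,"wx": 0,"wy": 0,"wz": 0.026},
    {"hand": 0,"dx": -0.156,"dy": -0.038,"dz": -0.05,"wx": 0,"wy": 0,"wz": 0.026}
  ]
}}

```text
time_s: 1.72
position: [0.3114, 0.3359, 0.28]
tcp_rot: [-0.001, 0.418, 0.909, -0.002]
ft_force: [1.5, 0.7, 0.0]
grip_width: 0.0852
```

Request:
{"method": "move_arm", "body": {
  "increments": [
    {"hand": 0,"dx": -0.159,"dy": -0.025,"dz": -0.05,"wx": 0,"wy": 0,"wz": 0.026},
    {"hand": 0,"dx": -0.16,"dy": -0.012,"dz": -0.05,"wx": 0,"wy": 0,"wz": 0.026},
    {"hand": 0,"dx": -0.16,"dy": 0,"dz": -0.05,"wx": 0,"wy": 0,"wz": 0.026},
    {"hand": 0,"dx": -0.16,"dy": 0.014,"dz": -0.05,"wx": 0,"wy": 0,"wz": 0.026},
    {"hand": 0,"dx": -0.158,"dy": 0.027,"dz": -0.05,"wx": 0,"wy": 0,"wz": 0.026}
  ]
}}

```text
time_s: 2.13
position: [0.3968, 0.1914, 0.3332]
tcp_rot: [-0.001, 0.601, 0.799, -0.001]
ft_force: [1.0, 0.1, -0.6]
grip_width: 0.0857
```

```bash
python3 plan.py 0 .52 .07 .4 4
```

```text
now [0.3968 0.1914 0.3332] tilt [-0.0024 -0.0014 -1.    ]
# to [0.52 0.07 0.4  4.  ] jaw 16.1 turn -12.1 rows 6
{"hand":0,"dx":-0.126,"dy":0.070,"dz":-0.056,"wx":-0.0001,"wy":0.0001,"wz":0.0112},
{"hand":0,"dx":-0.123,"dy":0.075,"dz":-0.056,"wx":-0.0001,"wy":0.0001,"wz":0.0112},
{"hand":0,"dx":-0.120,"dy":0.079,"dz":-0.056,"wx":-0.0001,"wy":0.0001,"wz":0.0112},
{"hand":0,"dx":-0.118,"dy":0.083,"dz":-0.056,"wx":-0.0001,"wy":0.0001,"wz":0.0112},
{"hand":0,"dx":-0.114,"dy":0.087,"dz":-0.056,"wx":-0.0001,"wy":0.0001,"wz":0.0112},
{"hand":0,"dx":-0.111,"dy":0.091,"dz":-0.056,"wx":-0.0001,"wy":0.0001,"wz":0.0112},
```

Request:
{"method": "move_arm", "body": {
  "increments": [
    {"hand": 0,"dx": -0.15,"dy": 0.085,"dz": -0.067,"wx": 0,"wy": 0,"wz": 0.0135},
    {"hand": 0,"dx": -0.146,"dy": 0.092,"dz": -0.067,"wx": 0,"wy": 0,"wz": 0.0135},
    {"hand": 0,"dx": -0.142,"dy": 0.1,"dz": -0.067,"wx": 0,"wy": 0,"wz": 0.0135},
    {"hand": 0,"dx": -0.138,"dy": 0.105,"dz": -0.067,"wx": 0,"wy": 0,"wz": 0.0135},
    {"hand": 0,"dx": -0.134,"dy": 0.11,"dz": -0.067,"wx": 0,"wy": 0,"wz": 0.0135}
  ]
}}

```text
time_s: 2.55
position: [0.5227, 0.0622, 0.4044]
tcp_rot: [-0.0, 0.688, 0.726, -0.001]
ft_force: [0.3, 1.2, 0.2]
grip_width: 0.0854
```

Request:
{"method": "move_arm", "body": {
  "increments": [
    {"hand": 0,"dx": 0,"dy": 0,"dz": 0,"wx": 0,"wy": 0,"wz": 0},
    {"hand": 0,"dx": 0,"dy": 0,"dz": 0,"wx": 0,"wy": 0,"wz": 0}
  ]
}}

```text
time_s: 2.72
position: [0.5273, 0.0567, 0.4052]
tcp_rot: [0.002, 0.691, 0.723, -0.0]
ft_force: [0.5, -0.0, -0.7]
grip_width: 0.0854
```

```bash
python3 - <<'E'
from m import *
s=state();print(np.round(s["position"],4),s["joint_velocities"].round(3),s["ft_force"])
p,d=read_camera("wrist");cv2.imwrite("pics/w1.png",p);np.save("w1.npy",d)
W=world("wrist",d);np.save("w1W.npy",W)
seg("w",W,p,(.115,.135),(.4,.72),(-.12,.45),200)
seg("w",W,p,(.145,.2),(.4,.8),(-.12,.45),30)
# lane coords
c,s_=np.cos(np.radians(4)),np.sin(np.radians(4));O=np.array([.5117,.0007])
A=(W[...,:2]-O)@np.array([c,s_]);L=(W[...,:2]-O)@np.array([-s_,c]);Z=W[...,2]
m=(Z>.119)&(Z<.131)
for l0 in np.arange(-.08,.36,.04):
    k=m&(abs(L-l0)<.008)
    a=np.sort(A[k]); g=a[(a>-.05)&(a<.05)]; f=a[(a>.1)&(a<.2)]
    print(round(l0,2),len(g),len(f),np.round(np.percentile(g,[1,50,99])*1000,1) if len(g)>9 else"",np.round(np.percentile(f,[1,50,99])*1000,1) if len(f)>9 else "")
k=(A>.03)&(A<.12)&(L>-.06)&(L<.25);print("rollers z",np.nanpercentile(Z[k],[50,95,99]))
E
```

```text
[0.5273 0.0567 0.4052] [-0.05   0.035 -0.059 -0.019  0.002 -0.002] [ 0.45798052 -0.04955807 -0.68615242]
w (0.115, 0.135) 237 med [436.5 249.8 120.6] [434.4 252.5] [23.3 15.4] 3.4 zmed
w (0.115, 0.135) 2868 med [497.3 118.6 123.8] [493.4  83. ] [ 30.1 360.5] 4.2 zmed
w (0.115, 0.135) 3381 med [656.4 135.3 123.7] [672.1  93.4] [ 44.9 356.8] 4.2 zmed
w (0.115, 0.135) 213 med [455.3   3.4 131.5] [453.2   0. ] [23.3 23.4] 3.9 zmed
w (0.145, 0.2) 644 med [688.4 255.9 159.2] [696.  256.3] [  8.3 101.4] 89.9 zmed
w (0.145, 0.2) 356 med [492.6 132.6 180.1] [491.7 131.5] [10.1 47. ] 4.2 zmed
-0.08 37 35 [-12.2  -7.2  -1.1] [148.8 154.8 159.7]
-0.04 100 111 [-14.   -5.7   2.6] [145.1 153.  162.6]
0.0 126 113 [-49.5  -7.2   2.4] [144.5 152.7 162.2]
0.04 121 128 [-15.   -6.7   2.3] [144.5 152.7 162.2]
0.08 131 142 [-15.4  -6.3   2.3] [144.5 152.6 162.1]
0.12 80 148 [-7.4 -2.3  2.2] [144.1 152.7 162.2]
0.16 130 166 [-15.5  -5.7   2.1] [144.2 152.2 162. ]
0.2 172 214 [-15.9  -6.8   1.5] [144.  153.8 166.5]
0.24 194 189 [-15.6  -7.1   1.8] [143.8 151.3 161.4]
0.28 0 0  
0.32 0 0  
rollers z [0.4707721  0.49900961 0.5033902 ]
```

View pics/w1.png

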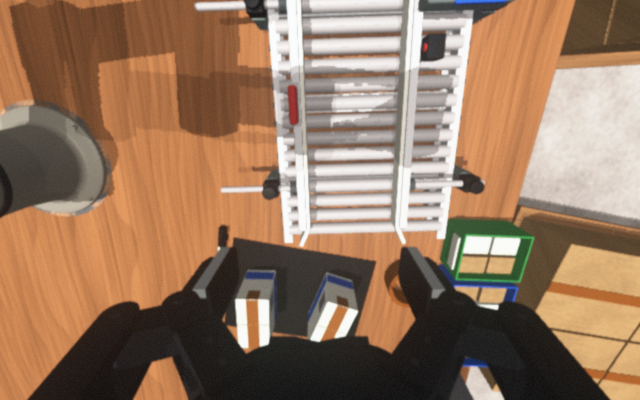

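Wrist view: the lane is clear, with the handle at (293,105) and the sensor at (432,46). The two boxes are at the bottom, at about (258,310) and (333,308).

```bash
python3 - <<'E'
from m import *
W=np.load("w1W.npy");seg("w",W,None,(.095,.11),(.3,.7),(-.4,-.15),50)
E
python3 plan.py 0 .412 -.289 .25 0.7
```

```text
w (0.095, 0.11) 1616 med [ 413.5 -278.   103. ] [ 413.6 -286.2] [ 63.9 123.1] 0.3 zmed
w (0.095, 0.11) 1249 med [ 571.7 -271.6  103. ] [ 572.3 -284.1] [106.1  64.1] 71.8 zmed
now [0.5271 0.0568 0.4051] tilt [ 0.0026 -0.0031 -1.    ]
# to [ 0.412 -0.289  0.25   0.7  ] jaw 2.6 turn -1.9 rows 12
{"hand":0,"dx":-0.142,"dy":-0.055,"dz":0.065,"wx":0.0001,"wy":0.0001,"wz":0.0009},
{"hand":0,"dx":-0.142,"dy":-0.054,"dz":0.065,"wx":0.0001,"wy":0.0001,"wz":0.0009},
{"hand":0,"dx":-0.142,"dy":-0.054,"dz":0.065,"wx":0.0001,"wy":0.0001,"wz":0.0009},
{"hand":0,"dx":-0.142,"dy":-0.053,"dz":0.065,"wx":0.0001,"wy":0.0001,"wz":0.0009},
{"hand":0,"dx":-0.142,"dy":-0.053,"dz":0.065,"wx":0.0001,"wy":0.0001,"wz":0.0009},
{"hand":0,"dx":-0.142,"dy":-0.053,"dz":0.065,"wx":0.0001,"wy":0.0001,"wz":0.0009},
{"hand":0,"dx":-0.143,"dy":-0.052,"dz":0.065,"wx":0.0001,"wy":0.0001,"wz":0.0009},
{"hand":0,"dx":-0.143,"dy":-0.052,"dz":0.065,"wx":0.0001,"wy":0.0001,"wz":0.0009},
{"hand":0,"dx":-0.143,"dy":-0.051,"dz":0.065,"wx":0.0001,"wy":0.0001,"wz":0.0009},
{"hand":0,"dx":-0.143,"dy":-0.051,"dz":0.065,"wx":0.0001,"wy":0.0001,"wz":0.0009},
{"hand":0,"dx":-0.143,"dy":-0.051,"dz":0.065,"wx":0.0001,"wy":0.0001,"wz":0.0009},
{"hand":0,"dx":-0.143,"dy":-0.050,"dz":0.065,"wx":0.0001,"wy":0.0001,"wz":0.0009},
```

Request:
{"method": "move_arm", "body": {
  "increments": [
    {"hand": 0,"dx": -0.17,"dy": -0.065,"dz": 0.078,"wz": 0.001},
    {"hand": 0,"dx": -0.17,"dy": -0.065,"dz": 0.078,"wz": 0.001},
    {"hand": 0,"dx": -0.17,"dy": -0.064,"dz": 0.078,"wz": 0.001},
    {"hand": 0,"dx": -0.17,"dy": -0.064,"dz": 0.078,"wz": 0.001},
    {"hand": 0,"dx": -0.17,"dy": -0.063,"dz": 0.078,"wz": 0.001}
  ]
}}

```text
invalid input at $.increments[0]: expected keys hand, dx, dy, dz, wx, wy, wz
```

Request:
{"method": "move_arm", "body": {
  "increments": [
    {"hand": 0,"dx": -0.17,"dy": -0.063,"dz": 0.078,"wz": 0.001},
    {"hand": 0,"dx": -0.17,"dy": -0.062,"dz": 0.078,"wz": 0.001},
    {"hand": 0,"dx": -0.17,"dy": -0.062,"dz": 0.078,"wz": 0.001},
    {"hand": 0,"dx": -0.17,"dy": -0.061,"dz": 0.078,"wz": 0.001},
    {"hand": 0,"dx": -0.16,"dy": -0.06,"dz": 0.07,"wz": 0.001}
  ]
}}

```text
invalid input at $.increments[0]: expected keys hand, dx, dy, dz, wx, wy, wz
```

Request:
{"method": "move_arm", "body": {
  "increments": [
    {"hand": 0},
    {"hand": 0}
  ]
}}

```text
invalid input at $.increments[0]: expected keys hand, dx, dy, dz, wx, wy, wz
```

```bash
python3 - <<'E'
from m import *
s=state();print(np.round(s["position"],4),s["ft_force"].round(2),rot(s["tcp_rot"]).round(3).tolist())
p,d=read_camera("wrist");cv2.imwrite("pics/w2.png",p)
W=world("wrist",d);seg("w",W,p,(.095,.11),(.3,.7),(-.4,-.15),50)
E
python3 plan.py 0 .4128 -.288 .054 0.5
```

```text
[0.5271 0.0568 0.4051] [-0.25 -1.51 -0.63] [[-0.045, 0.999, 0.003], [0.999, 0.045, -0.003], [-0.003, 0.002, -1.0]]
w (0.095, 0.11) 1622 med [ 413.  -276.7  102.8] [ 413.1 -284.9] [ 64.1 121.8] 0.5 zmed
w (0.095, 0.11) 1250 med [ 571.1 -270.5  102.7] [ 571.9 -282.6] [105.8  64.1] 72.6 zmed
now [0.5264 0.0577 0.4049] tilt [ 0.0018 -0.0028 -1.    ]
# to [ 0.4128 -0.288   0.054   0.5   ] jaw 2.7 turn -2.2 rows 15
{"hand":0,"dx":-0.113,"dy":-0.043,"dz":0.117,"wx":0.0000,"wy":0.0001,"wz":0.0008},
{"hand":0,"dx":-0.113,"dy":-0.043,"dz":0.117,"wx":0.0000,"wy":0.0001,"wz":0.0008},
{"hand":0,"dx":-0.113,"dy":-0.043,"dz":0.117,"wx":0.0000,"wy":0.0001,"wz":0.0008},
{"hand":0,"dx":-0.113,"dy":-0.043,"dz":0.117,"wx":0.0000,"wy":0.0001,"wz":0.0008},
{"hand":0,"dx":-0.114,"dy":-0.042,"dz":0.117,"wx":0.0000,"wy":0.0001,"wz":0.0008},
{"hand":0,"dx":-0.114,"dy":-0.042,"dz":0.117,"wx":0.0000,"wy":0.0001,"wz":0.0008},
{"hand":0,"dx":-0.114,"dy":-0.042,"dz":0.117,"wx":0.0000,"wy":0.0001,"wz":0.0008},
{"hand":0,"dx":-0.114,"dy":-0.041,"dz":0.117,"wx":0.0000,"wy":0.0001,"wz":0.0008},
{"hand":0,"dx":-0.114,"dy":-0.041,"dz":0.117,"wx":0.0000,"wy":0.0001,"wz":0.0008},
{"hand":0,"dx":-0.114,"dy":-0.041,"dz":0.117,"wx":0.0000,"wy":0.0001,"wz":0.0008},
{"hand":0,"dx":-0.114,"dy":-0.040,"dz":0.117,"wx":0.0000,"wy":0.0001,"wz":0.0008},
{"hand":0,"dx":-0.114,"dy":-0.040,"dz":0.117,"wx":0.0000,"wy":0.0001,"wz":0.0008},
{"hand":0,"dx":-0.115,"dy":-0.040,"dz":0.117,"wx":0.0000,"wy":0.0001,"wz":0.0008},
{"hand":0,"dx":-0.115,"dy":-0.039,"dz":0.117,"wx":0.0000,"wy":0.0001,"wz":0.0008},
{"hand":0,"dx":-0.115,"dy":-0.039,"dz":0.117,"wx":0.0000,"wy":0.0001,"wz":0.0008},
```

All keys are required, so I'll resend with every one filled in.

Request:
{"method": "move_arm", "body": {
  "increments": [
    {"hand": 0,"dx": -0.17,"dy": -0.065,"dz": 0.078,"wx": 0,"wy": 0,"wz": 0.001},
    {"hand": 0,"dx": -0.17,"dy": -0.065,"dz": 0.078,"wx": 0,"wy": 0,"wz": 0.001},
    {"hand": 0,"dx": -0.17,"dy": -0.064,"dz": 0.078,"wx": 0,"wy": 0,"wz": 0.001},
    {"hand": 0,"dx": -0.17,"dy": -0.064,"dz": 0.078,"wx": 0,"wy": 0,"wz": 0.001},
    {"hand": 0,"dx": -0.17,"dy": -0.063,"dz": 0.078,"wx": 0,"wy": 0,"wz": 0.001}
  ]
}}

```text
time_s: 3.23
position: [0.4677, -0.1079, 0.3255]
tcp_rot: [0.003, 0.688, 0.726, 0.003]
ft_force: [1.0, -1.2, 0.7]
grip_width: 0.0855
```

Request:
{"method": "move_arm", "body": {
  "increments": [
    {"hand": 0,"dx": -0.17,"dy": -0.062,"dz": 0.078,"wx": 0,"wy": 0,"wz": 0.001},
    {"hand": 0,"dx": -0.17,"dy": -0.062,"dz": 0.078,"wx": 0,"wy": 0,"wz": 0.001},
    {"hand": 0,"dx": -0.17,"dy": -0.061,"dz": 0.078,"wx": 0,"wy": 0,"wz": 0.001},
    {"hand": 0,"dx": -0.17,"dy": -0.06,"dz": 0.078,"wx": 0,"wy": 0,"wz": 0.001},
    {"hand": 0,"dx": -0.12,"dy": -0.05,"dz": 0.06,"wx": 0,"wy": 0,"wz": 0.001}
  ]
}}

```text
time_s: 3.65
position: [0.4115, -0.2699, 0.2467]
tcp_rot: [0.002, 0.689, 0.724, 0.003]
ft_force: [0.8, -0.3, 0.1]
grip_width: 0.0849
```

Request:
{"method": "move_arm", "body": {
  "increments": [
    {"hand": 0,"dx": 0,"dy": 0,"dz": 0,"wx": 0,"wy": 0,"wz": 0},
    {"hand": 0,"dx": 0,"dy": 0,"dz": 0,"wx": 0,"wy": 0,"wz": 0}
  ]
}}

```text
time_s: 3.82
position: [0.4083, -0.2706, 0.2435]
tcp_rot: [-0.001, 0.69, 0.723, 0.003]
ft_force: [0.7, 0.7, -0.4]
grip_width: 0.0855
```

```bash
python3 - <<'E'
from m import *
s=state();print(np.round(s["position"],4),s["ft_force"].round(2))
p,d=read_camera("wrist");cv2.imwrite("pics/w2.png",p)
W=world("wrist",d);seg("w",W,p,(.095,.11),(.3,.7),(-.4,-.15),50)
E
python3 plan.py 0 .4128 -.288 .054 0.5
```

```text
[ 0.4083 -0.2706  0.2435] [ 0.74  0.7  -0.43]
w (0.095, 0.11) 6360 med [ 413.3 -280.4  103.1] [ 413.4 -286.8] [ 64.1 120.9] 0.6 zmed
w (0.095, 0.11) 6414 med [ 568.3 -286.4  103.1] [ 569.8 -292.4] [120.8  65.5] 72.1 zmed
now [ 0.4084 -0.2702  0.2436] tilt [ 0.0028  0.0049 -1.    ]
# to [ 0.4128 -0.288   0.054   0.5   ] jaw 2.7 turn -2.2 rows 6
{"hand":0,"dx":-0.016,"dy":0.002,"dz":0.158,"wx":0.0002,"wy":-0.0003,"wz":0.0021},
{"hand":0,"dx":-0.016,"dy":0.003,"dz":0.158,"wx":0.0002,"wy":-0.0003,"wz":0.0021},
{"hand":0,"dx":-0.015,"dy":0.003,"dz":0.158,"wx":0.0002,"wy":-0.0003,"wz":0.0021},
{"hand":0,"dx":-0.015,"dy":0.003,"dz":0.158,"wx":0.0002,"wy":-0.0003,"wz":0.0021},
{"hand":0,"dx":-0.015,"dy":0.003,"dz":0.158,"wx":0.0002,"wy":-0.0003,"wz":0.0021},
{"hand":0,"dx":-0.015,"dy":0.003,"dz":0.158,"wx":0.0002,"wy":-0.0003,"wz":0.0021},
```

Request:
{"method": "move_arm", "body": {
  "increments": [
    {"hand": 0,"dx": -0.08,"dy": 0.022,"dz": 0.05,"wx": 0.001,"wy": -0.001,"wz": 0.011},
    {"hand": 0,"dx": 0,"dy": 0,"dz": 0.15,"wx": 0,"wy": 0,"wz": 0},
    {"hand": 0,"dx": 0,"dy": 0,"dz": 0,"wx": 0,"wy": 0,"wz": 0}
  ]
}}

```text
time_s: 4.12
position: [0.4162, -0.2819, 0.2057]
tcp_rot: [0.002, 0.701, 0.714, 0.001]
ft_force: [-0.9, 0.3, -1.0]
grip_width: 0.0853
```

```bash
python3 plan.py 0 .4134 -.287 .054 0.6
```

```text
now [ 0.4162 -0.2819  0.2057] tilt [ 0.0045 -0.0013 -1.    ]
# to [ 0.4134 -0.287   0.054   0.6   ] jaw 1.0 turn -0.4 rows 5
{"hand":0,"dx":-0.005,"dy":-0.004,"dz":0.152,"wx":0.0003,"wy":0.0001,"wz":0.0005},
{"hand":0,"dx":-0.005,"dy":-0.003,"dz":0.152,"wx":0.0003,"wy":0.0001,"wz":0.0005},
{"hand":0,"dx":-0.005,"dy":-0.003,"dz":0.152,"wx":0.0003,"wy":0.0001,"wz":0.0005},
{"hand":0,"dx":-0.005,"dy":-0.003,"dz":0.152,"wx":0.0003,"wy":0.0001,"wz":0.0005},
{"hand":0,"dx":-0.005,"dy":-0.003,"dz":0.152,"wx":0.0003,"wy":0.0001,"wz":0.0005},
```

Request:
{"method": "move_arm", "body": {
  "increments": [
    {"hand": 0,"dx": -0.01,"dy": -0.006,"dz": 0.15,"wx": 0.0005,"wy": 0,"wz": 0.001},
    {"hand": 0,"dx": -0.01,"dy": -0.006,"dz": 0.15,"wx": 0.0005,"wy": 0,"wz": 0.001},
    {"hand": 0,"dx": -0.005,"dy": 0,"dz": 0.1,"wx": 0,"wy": 0,"wz": 0},
    {"hand": 0,"dx": 0,"dy": 0,"dz": 0,"wx": 0,"wy": 0,"wz": 0}
  ]
}}

```text
time_s: 4.45
position: [0.4196, -0.283, 0.1304]
tcp_rot: [0.006, 0.699, 0.715, 0.001]
ft_force: [-1.0, 0.8, 0.1]
grip_width: 0.0851
```

```bash
python3 plan.py 0 .4134 -.287 .054 0.6
```

```text
now [ 0.4196 -0.283   0.1304] tilt [ 0.0093 -0.0072 -0.9999]
# to [ 0.4134 -0.287   0.054   0.6   ] jaw 1.3 turn -0.7 rows 3
{"hand":0,"dx":-0.006,"dy":-0.012,"dz":0.127,"wx":0.0010,"wy":0.0008,"wz":0.0012},
{"hand":0,"dx":-0.006,"dy":-0.011,"dz":0.127,"wx":0.0010,"wy":0.0008,"wz":0.0012},
{"hand":0,"dx":-0.006,"dy":-0.011,"dz":0.127,"wx":0.0010,"wy":0.0008,"wz":0.0012},
```

Request:
{"method": "move_arm", "body": {
  "increments": [
    {"hand": 0,"dx": -0.02,"dy": -0.035,"dz": 0.03,"wx": 0.003,"wy": 0.0024,"wz": 0.0035},
    {"hand": 0,"dx": 0,"dy": -0.005,"dz": 0,"wx": 0,"wy": 0,"wz": 0}
  ]
}}

```text
time_s: 4.62
position: [0.4131, -0.2859, 0.1269]
tcp_rot: [0.0, 0.702, 0.712, 0.0]
ft_force: [-0.3, 0.3, 0.2]
grip_width: 0.0851
```

```bash
python3 plan.py 0 .4134 -.287 .054 0.6
```

```text
now [ 0.4131 -0.2859  0.1269] tilt [ 8.e-04 -5.e-04 -1.e+00]
# to [ 0.4134 -0.287   0.054   0.6   ] jaw 0.8 turn -0.2 rows 3
{"hand":0,"dx":-0.002,"dy":0.000,"dz":0.121,"wx":0.0001,"wy":0.0001,"wz":0.0004},
{"hand":0,"dx":-0.002,"dy":0.000,"dz":0.121,"wx":0.0001,"wy":0.0001,"wz":0.0004},
{"hand":0,"dx":-0.002,"dy":0.000,"dz":0.121,"wx":0.0001,"wy":0.0001,"wz":0.0004},
```

Request:
{"method": "move_arm", "body": {
  "increments": [
    {"hand": 0,"dx": -0.002,"dy": -0.003,"dz": 0.1,"wx": 0.0002,"wy": 0,"wz": 0},
    {"hand": 0,"dx": -0.002,"dy": -0.003,"dz": 0.12,"wx": 0.0002,"wy": 0,"wz": 0},
    {"hand": 0,"dx": -0.002,"dy": -0.003,"dz": 0.12,"wx": 0,"wy": 0,"wz": 0},
    {"hand": 0,"dx": 0,"dy": -0.003,"dz": 0.05,"wx": 0,"wy": 0,"wz": 0},
    {"hand": 0,"dx": 0,"dy": 0,"dz": 0,"wx": 0,"wy": 0,"wz": 0}
  ]
}}

```text
time_s: 5.03
position: [0.4165, -0.2913, 0.057]
tcp_rot: [0.009, 0.701, 0.713, -0.0]
ft_force: [0.2, -0.3, -0.9]
grip_width: 0.0853
```

```bash
python3 plan.py 0 .4134 -.287 .054 0.6;python3 -c "
from h import *
F=[]
for i in range(8): read_camera('wrist');s=state();F.append(np.r_[s['ft_force'],s['moment'],s['joint_torque'][1:3]])
print(np.mean(F,0).round(3),np.std(F,0).round(3))"
```

```text
now [ 0.4165 -0.2913  0.057 ] tilt [ 0.0134 -0.0133 -0.9998]
# to [ 0.4134 -0.287   0.054   0.6   ] jaw 0.9 turn -0.3 rows 1
{"hand":0,"dx":0.022,"dy":-0.016,"dz":0.015,"wx":0.0042,"wy":0.0043,"wz":0.0017},
[ 1.9900e-01  4.0000e-03  2.5800e-01  8.0000e-03  1.0000e-03  9.0000e-03
 -4.4577e+01 -1.7328e+01] [0.523 0.495 0.451 0.025 0.026 0.023 0.424 0.24 ]
```

Request:
{"method": "move_arm", "body": {
  "increments": [
    {"hand": 0,"dx": 0.022,"dy": -0.016,"dz": 0.015,"wx": 0.0042,"wy": 0.0043,"wz": 0.0017},
    {"hand": 0,"dx": 0,"dy": 0,"dz": 0,"wx": 0,"wy": 0,"wz": 0}
  ]
}}

```text
time_s: 5.6
position: [0.4137, -0.2873, 0.0555]
tcp_rot: [0.001, 0.704, 0.711, 0.0]
ft_force: [-0.1, -0.7, 0.1]
grip_width: 0.0853
```

```bash
python3 plan.py 0 .4134 -.287 .054 0.6
```

```text
now [ 0.4137 -0.2873  0.0555] tilt [ 0.0014 -0.0013 -1.    ]
# to [ 0.4134 -0.287   0.054   0.6   ] jaw 0.6 turn 0.0 rows 1
{"hand":0,"dx":0.002,"dy":-0.001,"dz":0.007,"wx":0.0004,"wy":0.0004,"wz":-0.0002},
```

Request:
{"method": "move_arm", "body": {
  "increments": [
    {"hand": 255,"dx": 0,"dy": 0,"dz": 0,"wx": 0,"wy": 0,"wz": 0},
    {"hand": 255,"dx": 0,"dy": 0,"dz": 0,"wx": 0,"wy": 0,"wz": 0},
    {"hand": 255,"dx": 0,"dy": 0,"dz": 0,"wx": 0,"wy": 0,"wz": 0},
    {"hand": 255,"dx": 0,"dy": 0,"dz": 0,"wx": 0,"wy": 0,"wz": 0},
    {"hand": 255,"dx": 0,"dy": 0,"dz": 0,"wx": 0,"wy": 0,"wz": 0}
  ],
  "grip_force": 30
}}

```text
time_s: 6.02
position: [0.4135, -0.2872, 0.0555]
tcp_rot: [0.001, 0.704, 0.711, -0.0]
ft_force: [-0.3, 0.4, -0.4]
grip_width: 0.0636
```

Request:
{"method": "move_arm", "body": {
  "increments": [
    {"hand": 255,"dx": 0,"dy": 0,"dz": 0,"wx": 0,"wy": 0,"wz": 0},
    {"hand": 255,"dx": 0,"dy": 0,"dz": 0,"wx": 0,"wy": 0,"wz": 0}
  ]
}}

```text
time_s: 6.18
position: [0.4136, -0.2872, 0.0556]
tcp_rot: [0.001, 0.704, 0.711, -0.0]
ft_force: [-0.5, -0.1, -0.3]
grip_width: 0.0637
```

```bash
python3 plan.py 0 .4134 -.287 .07 0.6;python3 -c "
from h import *
F=[]
for i in range(4): read_camera('wrist');s=state();F.append(np.r_[s['ft_force'],s['grip_width']*100])
print(np.array(F).round(2))"
```

```text
now [ 0.4136 -0.2872  0.0556] tilt [ 9.e-04 -9.e-04 -1.e+00]
# to [ 0.4134 -0.287   0.07    0.6   ] jaw 0.6 turn 0.0 rows 1
{"hand":0,"dx":0.001,"dy":-0.001,"dz":-0.072,"wx":0.0003,"wy":0.0003,"wz":-0.0002},
[[-0.8   1.21  0.29  6.39]
 [-1.39  0.12 -0.1   6.36]
 [ 0.04  0.21  1.2   6.38]
 [-0.56  0.61  1.4   6.37]]
```

Gripped. Lifting 12 mm to weigh it.

Request:
{"method": "move_arm", "body": {
  "increments": [
    {"hand": 255,"dx": 0,"dy": 0,"dz": -0.03,"wx": 0,"wy": 0,"wz": 0},
    {"hand": 255,"dx": 0,"dy": 0,"dz": -0.04,"wx": 0,"wy": 0,"wz": 0},
    {"hand": 255,"dx": 0,"dy": 0,"dz": 0,"wx": 0,"wy": 0,"wz": 0},
    {"hand": 255,"dx": 0,"dy": 0,"dz": 0,"wx": 0,"wy": 0,"wz": 0}
  ]
}}

```text
time_s: 6.72
position: [0.4124, -0.2861, 0.0695]
tcp_rot: [-0.001, 0.704, 0.711, -0.0]
ft_force: [0.4, 0.4, -4.2]
grip_width: 0.0636
```

```bash
cat > weigh.py <<'E'
from h import *
F=[]
for i in range(16): read_camera('wrist');s=state();F.append(np.r_[s['ft_force'],s['moment'],s['grip_width']*100])
print(np.mean(F,0).round(3),np.std(F,0).round(3),s['time_s'])
E
python3 weigh.py; python3 plan.py 0 .4134 -.287 .0556 0.6
```

```text
[ 0.241 -0.032 -4.533  0.01   0.008  0.007  6.368] [0.463 0.481 0.453 0.034 0.035 0.02  0.023] 7.5167
now [ 0.4125 -0.2862  0.0693] tilt [-0.0022  0.002  -1.    ]
# to [ 0.4134 -0.287   0.0556  0.6   ] jaw 0.6 turn 0.0 rows 1
{"hand":0,"dx":-0.004,"dy":0.004,"dz":0.068,"wx":-0.0007,"wy":-0.0006,"wz":-0.0002},
```

Request:
{"method": "move_arm", "body": {
  "increments": [
    {"hand": 255,"dx": -0.004,"dy": 0.004,"dz": 0.04,"wx": -0.0007,"wy": -0.0006,"wz": 0},
    {"hand": 255,"dx": 0,"dy": 0,"dz": 0.02,"wx": 0,"wy": 0,"wz": 0},
    {"hand": 255,"dx": 0,"dy": 0,"dz": 0,"wx": 0,"wy": 0,"wz": 0}
  ]
}}

```text
time_s: 7.77
position: [0.4136, -0.2872, 0.0563]
tcp_rot: [0.001, 0.704, 0.711, 0.0]
ft_force: [-0.8, -0.7, -4.6]
grip_width: 0.0636
```

```bash
python3 plan.py 0 .4135 -.2872 .0555 0.6
```

```text
now [ 0.4136 -0.2872  0.0563] tilt [ 9.e-04 -7.e-04 -1.e+00]
# to [ 0.4135 -0.2872  0.0555  0.6   ] jaw 0.6 turn 0.0 rows 1
{"hand":0,"dx":0.000,"dy":-0.000,"dz":0.004,"wx":0.0003,"wy":0.0002,"wz":-0.0002},
```

Request:
{"method": "move_arm", "body": {
  "increments": [
    {"hand": 255,"dx": 0,"dy": 0,"dz": 0.005,"wx": 0.0003,"wy": 0.0002,"wz": 0},
    {"hand": 255,"dx": 0,"dy": 0,"dz": 0,"wx": 0,"wy": 0,"wz": 0},
    {"hand": 0,"dx": 0,"dy": 0,"dz": 0,"wx": 0,"wy": 0,"wz": 0},
    {"hand": 0,"dx": 0,"dy": 0,"dz": 0,"wx": 0,"wy": 0,"wz": 0},
    {"hand": 0,"dx": 0,"dy": 0,"dz": 0,"wx": 0,"wy": 0,"wz": 0}
  ]
}}

```text
time_s: 8.18
position: [0.4145, -0.288, 0.0566]
tcp_rot: [0.001, 0.704, 0.711, -0.0]
ft_force: [1.1, 0.0, -0.8]
grip_width: 0.0854
```

Request:
{"method": "move_arm", "body": {
  "increments": [
    {"hand": 0,"dx": 0,"dy": 0,"dz": 0,"wx": 0,"wy": 0,"wz": 0},
    {"hand": 0,"dx": 0,"dy": 0,"dz": -0.05,"wx": 0,"wy": 0,"wz": 0},
    {"hand": 0,"dx": 0,"dy": 0,"dz": -0.15,"wx": 0,"wy": 0,"wz": 0},
    {"hand": 0,"dx": 0,"dy": 0,"dz": -0.18,"wx": 0,"wy": 0,"wz": 0},
    {"hand": 0,"dx": 0,"dy": 0,"dz": -0.1,"wx": 0,"wy": 0,"wz": 0}
  ]
}}

```text
time_s: 8.6
position: [0.4123, -0.2862, 0.1535]
tcp_rot: [-0.004, 0.704, 0.711, -0.0]
ft_force: [0.5, -1.1, 0.1]
grip_width: 0.0853
```

```bash
python3 - <<'E'
from m import *
p,d=read_camera("wrist");cv2.imwrite("pics/w3.png",p)
W=world("wrist",d);seg("w",W,p,(.095,.11),(.3,.7),(-.4,-.15),50)
E
python3 plan.py 0 .5698 -.2924 .135 -17.9
```

```text
w (0.095, 0.11) 12869 med [ 415.  -279.4  106.2] [ 415.1 -288.3] [ 64.2 120.5] 0.6 zmed
w (0.095, 0.11) 14030 med [ 568.  -285.7  106.8] [ 571.2 -294.2] [120.9  66.7] 71.9 zmed
now [ 0.4136 -0.2873  0.1566] tilt [-1.1e-03  9.0e-04 -1.0e+00]
# to [  0.5698  -0.2924   0.135  -17.9   ] jaw 0.6 turn -18.5 rows 5
{"hand":0,"dx":-0.007,"dy":0.156,"dz":0.021,"wx":-0.0001,"wy":-0.0000,"wz":0.0205},
{"hand":0,"dx":0.003,"dy":0.156,"dz":0.021,"wx":-0.0001,"wy":-0.0000,"wz":0.0205},
{"hand":0,"dx":0.013,"dy":0.156,"dz":0.022,"wx":-0.0001,"wy":-0.0000,"wz":0.0205},
{"hand":0,"dx":0.024,"dy":0.154,"dz":0.022,"wx":-0.0001,"wy":-0.0000,"wz":0.0205},
{"hand":0,"dx":0.033,"dy":0.153,"dz":0.022,"wx":-0.0001,"wy":-0.0000,"wz":0.0205},
```

Request:
{"method": "move_arm", "body": {
  "increments": [
    {"hand": 0,"dx": -0.007,"dy": 0.156,"dz": 0,"wx": 0,"wy": 0,"wz": 0.0205},
    {"hand": 0,"dx": 0.003,"dy": 0.156,"dz": 0,"wx": 0,"wy": 0,"wz": 0.0205},
    {"hand": 0,"dx": 0.013,"dy": 0.156,"dz": 0,"wx": 0,"wy": 0,"wz": 0.0205},
    {"hand": 0,"dx": 0.024,"dy": 0.154,"dz": 0.02,"wx": 0,"wy": 0,"wz": 0.0205},
    {"hand": 0,"dx": 0.033,"dy": 0.14,"dz": 0.02,"wx": 0,"wy": 0,"wz": 0.0205}
  ]
}}

```text
time_s: 9.07
position: [0.5694, -0.2941, 0.1581]
tcp_rot: [0.004, 0.814, 0.581, 0.001]
ft_force: [-0.3, -0.5, 0.9]
grip_width: 0.0854
```

Request:
{"method": "move_arm", "body": {
  "increments": [
    {"hand": 0,"dx": 0,"dy": 0,"dz": 0,"wx": 0,"wy": 0,"wz": 0},
    {"hand": 0,"dx": 0,"dy": 0,"dz": 0,"wx": 0,"wy": 0,"wz": 0}
  ]
}}

```text
time_s: 9.23
position: [0.574, -0.2933, 0.1573]
tcp_rot: [0.005, 0.814, 0.581, 0.001]
ft_force: [-0.2, 0.2, 0.7]
grip_width: 0.0855
```

```bash
python3 plan.py 0 .5698 -.2924 .130 -17.9
```

```text
now [ 0.574  -0.2933  0.1573] tilt [ 0.0076 -0.0062 -1.    ]
# to [  0.5698  -0.2924   0.13   -17.9   ] jaw -18.9 turn 1.0 rows 1
{"hand":0,"dx":-0.002,"dy":-0.023,"dz":0.136,"wx":0.0029,"wy":0.0011,"wz":-0.0056},
```

Request:
{"method": "move_arm", "body": {
  "increments": [
    {"hand": 0,"dx": -0.002,"dy": -0.023,"dz": 0.12,"wx": 0.003,"wy": 0.001,"wz": -0.0056},
    {"hand": 0,"dx": 0,"dy": 0,"dz": 0,"wx": 0.002,"wy": 0.001,"wz": 0}
  ]
}}

```text
time_s: 9.4
position: [0.5692, -0.2919, 0.1339]
tcp_rot: [-0.003, 0.808, 0.59, -0.001]
ft_force: [-0.5, 0.3, -1.8]
grip_width: 0.0853
```

```bash
python3 plan.py 0 .5698 -.2924 .0555 -17.9
```

```text
now [ 0.5692 -0.2919  0.1339] tilt [-0.0052  0.0044 -1.    ]
# to [  0.5698  -0.2924   0.0555 -17.9   ] jaw -17.7 turn -0.2 rows 3
{"hand":0,"dx":-0.001,"dy":0.002,"dz":0.131,"wx":-0.0007,"wy":-0.0003,"wz":0.0003},
{"hand":0,"dx":-0.001,"dy":0.002,"dz":0.131,"wx":-0.0007,"wy":-0.0003,"wz":0.0003},
{"hand":0,"dx":-0.001,"dy":0.002,"dz":0.131,"wx":-0.0007,"wy":-0.0003,"wz":0.0003},
```

Request:
{"method": "move_arm", "body": {
  "increments": [
    {"hand": 0,"dx": 0,"dy": 0,"dz": 0.1,"wx": 0,"wy": 0,"wz": 0},
    {"hand": 0,"dx": 0,"dy": 0,"dz": 0.11,"wx": 0,"wy": 0,"wz": 0},
    {"hand": 0,"dx": 0,"dy": 0,"dz": 0.11,"wx": 0,"wy": 0,"wz": 0},
    {"hand": 0,"dx": 0,"dy": 0,"dz": 0.06,"wx": 0,"wy": 0,"wz": 0},
    {"hand": 0,"dx": 0,"dy": 0,"dz": 0,"wx": 0,"wy": 0,"wz": 0}
  ]
}}

```text
time_s: 9.82
position: [0.5673, -0.294, 0.0626]
tcp_rot: [-0.001, 0.808, 0.589, -0.0]
ft_force: [0.6, 0.8, 0.0]
grip_width: 0.0852
```

```bash
python3 plan.py 0 .5698 -.2924 .0555 -17.9
```

```text
now [ 0.5673 -0.294   0.0626] tilt [-0.0013  0.0015 -1.    ]
# to [  0.5698  -0.2924   0.0555 -17.9   ] jaw -17.8 turn -0.1 rows 1
{"hand":0,"dx":0.012,"dy":0.010,"dz":0.036,"wx":-0.0005,"wy":-0.0003,"wz":0.0003},
```

Request:
{"method": "move_arm", "body": {
  "increments": [
    {"hand": 0,"dx": 0.012,"dy": 0.01,"dz": 0.036,"wx": 0,"wy": 0,"wz": 0},
    {"hand": 0,"dx": 0,"dy": 0,"dz": 0,"wx": 0,"wy": 0,"wz": 0},
    {"hand": 255,"dx": 0,"dy": 0,"dz": 0,"wx": 0,"wy": 0,"wz": 0},
    {"hand": 255,"dx": 0,"dy": 0,"dz": 0,"wx": 0,"wy": 0,"wz": 0},
    {"hand": 255,"dx": 0,"dy": 0,"dz": 0,"wx": 0,"wy": 0,"wz": 0}
  ]
}}

```text
time_s: 10.23
position: [0.5712, -0.2938, 0.0601]
tcp_rot: [0.002, 0.808, 0.589, 0.001]
ft_force: [0.3, -0.3, -1.7]
grip_width: 0.0638
```

Request:
{"method": "move_arm", "body": {
  "increments": [
    {"hand": 255,"dx": 0,"dy": 0,"dz": 0,"wx": 0,"wy": 0,"wz": 0},
    {"hand": 255,"dx": 0,"dy": 0,"dz": 0,"wx": 0,"wy": 0,"wz": 0},
    {"hand": 255,"dx": 0,"dy": 0,"dz": 0,"wx": 0,"wy": 0,"wz": 0},
    {"hand": 255,"dx": 0,"dy": 0,"dz": 0,"wx": 0,"wy": 0,"wz": 0}
  ]
}}

```text
time_s: 10.57
position: [0.5714, -0.2938, 0.0609]
tcp_rot: [0.002, 0.808, 0.589, 0.001]
ft_force: [-0.6, -0.3, -1.7]
grip_width: 0.0636
```

Request:
{"method": "move_arm", "body": {
  "increments": [
    {"hand": 255,"dx": 0,"dy": 0,"dz": -0.03,"wx": 0,"wy": 0,"wz": 0},
    {"hand": 255,"dx": 0,"dy": 0,"dz": -0.04,"wx": 0,"wy": 0,"wz": 0},
    {"hand": 255,"dx": 0,"dy": 0,"dz": 0,"wx": 0,"wy": 0,"wz": 0},
    {"hand": 255,"dx": 0,"dy": 0,"dz": 0,"wx": 0,"wy": 0,"wz": 0}
  ]
}}

```text
time_s: 10.9
position: [0.5711, -0.2936, 0.0761]
tcp_rot: [0.001, 0.808, 0.589, 0.001]
ft_force: [0.3, -0.2, -2.6]
grip_width: 0.0637
```

```bash
python3 weigh.py; python3 plan.py 255 .5698 -.2924 .0555 -17.9
```

```text
[-7.800e-02  2.400e-02 -2.268e+00  8.000e-03  6.000e-03  6.000e-03
  6.369e+00] [0.443 0.38  0.418 0.028 0.029 0.031 0.027] 11.7
now [ 0.571  -0.2935  0.0756] tilt [ 0.0025 -0.001  -1.    ]
# to [  0.5698  -0.2924   0.0555 -17.9   ] jaw -17.9 turn -0.0 rows 1
{"hand":255,"dx":0.003,"dy":-0.008,"dz":0.100,"wx":0.0009,"wy":0.0001,"wz":0.0001},
```

Box A weighs about 4.5 N and box B about 2.3 N, so A is the heavier. Setting B back down.

Request:
{"method": "move_arm", "body": {
  "increments": [
    {"hand": 255,"dx": 0.002,"dy": 0,"dz": 0.045,"wx": 0,"wy": 0,"wz": 0},
    {"hand": 255,"dx": 0,"dy": 0,"dz": 0.025,"wx": 0,"wy": 0,"wz": 0},
    {"hand": 255,"dx": 0,"dy": 0,"dz": 0,"wx": 0,"wy": 0,"wz": 0}
  ]
}}

```text
time_s: 11.95
position: [0.5713, -0.2932, 0.0605]
tcp_rot: [0.002, 0.808, 0.589, 0.001]
ft_force: [0.1, 0.6, -2.6]
grip_width: 0.0635
```

```bash
python3 plan.py 255 .571 -.2935 .0603 -17.9
```

```text
now [ 0.5713 -0.2932  0.0605] tilt [ 0.0031 -0.0015 -1.    ]
# to [  0.571   -0.2935   0.0603 -17.9   ] jaw -17.9 turn -0.0 rows 1
{"hand":255,"dx":-0.002,"dy":-0.001,"dz":0.001,"wx":0.0011,"wy":0.0001,"wz":0.0001},
```

Request:
{"method": "move_arm", "body": {
  "increments": [
    {"hand": 255,"dx": 0,"dy": 0,"dz": 0.006,"wx": 0,"wy": 0,"wz": 0},
    {"hand": 255,"dx": 0,"dy": 0,"dz": 0.004,"wx": 0,"wy": 0,"wz": 0},
    {"hand": 255,"dx": 0,"dy": 0,"dz": 0,"wx": 0,"wy": 0,"wz": 0}
  ]
}}

```text
time_s: 12.2
position: [0.5714, -0.2932, 0.0596]
tcp_rot: [0.002, 0.808, 0.589, 0.001]
ft_force: [0.1, 0.1, -2.6]
grip_width: 0.0639
```

```bash
sed -i 's/range(16)/range(int(__import__("sys").argv[1]))/' weigh.py; python3 weigh.py 5; python3 plan.py 255 .571 -.2935 .0603 -17.9
```

```text
[ 1.640e-01 -9.300e-02 -1.052e+00  2.400e-02  2.600e-02  4.000e-03
  6.368e+00] [0.333 0.556 0.875 0.051 0.032 0.034 0.028] 12.45
now [ 0.5715 -0.2933  0.0594] tilt [ 0.0032 -0.0017 -1.    ]
# to [  0.571   -0.2935   0.0603 -17.9   ] jaw -17.9 turn -0.0 rows 1
{"hand":255,"dx":-0.002,"dy":-0.002,"dz":-0.005,"wx":0.0011,"wy":0.0002,"wz":0.0001},
```

Request:
{"method": "move_arm", "body": {
  "increments": [
    {"hand": 255,"dx": 0,"dy": 0,"dz": 0.002,"wx": 0,"wy": 0,"wz": 0},
    {"hand": 0,"dx": 0,"dy": 0,"dz": 0,"wx": 0,"wy": 0,"wz": 0},
    {"hand": 0,"dx": 0,"dy": 0,"dz": 0,"wx": 0,"wy": 0,"wz": 0},
    {"hand": 0,"dx": 0,"dy": 0,"dz": 0,"wx": 0,"wy": 0,"wz": 0},
    {"hand": 0,"dx": 0,"dy": 0,"dz": 0,"wx": 0,"wy": 0,"wz": 0}
  ]
}}

```text
time_s: 12.87
position: [0.572, -0.2936, 0.0596]
tcp_rot: [0.002, 0.808, 0.589, 0.001]
ft_force: [-0.4, -0.7, -0.3]
grip_width: 0.0852
```

Request:
{"method": "move_arm", "body": {
  "increments": [
    {"hand": 0,"dx": 0,"dy": 0,"dz": -0.05,"wx": 0,"wy": 0,"wz": 0},
    {"hand": 0,"dx": 0,"dy": 0,"dz": -0.15,"wx": 0,"wy": 0,"wz": 0},
    {"hand": 0,"dx": 0,"dy": 0,"dz": -0.18,"wx": 0,"wy": 0,"wz": 0},
    {"hand": 0,"dx": 0,"dy": 0,"dz": -0.08,"wx": 0,"wy": 0,"wz": 0},
    {"hand": 0,"dx": 0,"dy": 0,"dz": 0,"wx": 0,"wy": 0,"wz": 0}
  ]
}}

```text
time_s: 13.28
position: [0.5706, -0.2928, 0.1554]
tcp_rot: [0.0, 0.808, 0.589, 0.0]
ft_force: [0.7, -0.7, 0.0]
grip_width: 0.0853
```

```bash
python3 - <<'E'
from m import *
p,d=read_camera("wrist");cv2.imwrite("pics/w4.png",p)
W=world("wrist",d);seg("w",W,p,(.095,.11),(.3,.7),(-.4,-.15),50)
E
python3 plan.py 0 .4136 -.2872 .155 0.6
```

```text
w (0.095, 0.11) 12658 med [ 573.3 -284.4  102. ] [ 571.5 -292.6] [120.3  64.2] 72.2 zmed
w (0.095, 0.11) 9484 med [ 417.3 -269.8  101.9] [ 413.8 -277.6] [102.3  66.5] 89.7 zmed
now [ 0.5705 -0.2927  0.1542] tilt [ 5.e-04  2.e-04 -1.e+00]
# to [ 0.4136 -0.2872  0.155   0.6   ] jaw -17.9 turn 18.5 rows 5
{"hand":0,"dx":-0.043,"dy":-0.151,"dz":-0.001,"wx":0.0000,"wy":-0.0000,"wz":-0.0205},
{"hand":0,"dx":-0.033,"dy":-0.153,"dz":-0.001,"wx":0.0000,"wy":-0.0000,"wz":-0.0205},
{"hand":0,"dx":-0.023,"dy":-0.155,"dz":-0.001,"wx":0.0000,"wy":-0.0000,"wz":-0.0205},
{"hand":0,"dx":-0.013,"dy":-0.156,"dz":-0.001,"wx":0.0000,"wy":-0.0000,"wz":-0.0205},
{"hand":0,"dx":-0.003,"dy":-0.157,"dz":-0.001,"wx":0.0000,"wy":-0.0000,"wz":-0.0205},
```

B is standing where it was, within about 2 mm. Going back to A.

Request:
{"method": "move_arm", "body": {
  "increments": [
    {"hand": 0,"dx": -0.043,"dy": -0.151,"dz": 0,"wx": 0,"wy": 0,"wz": -0.0205},
    {"hand": 0,"dx": -0.033,"dy": -0.153,"dz": 0,"wx": 0,"wy": 0,"wz": -0.0205},
    {"hand": 0,"dx": -0.023,"dy": -0.155,"dz": 0,"wx": 0,"wy": 0,"wz": -0.0205},
    {"hand": 0,"dx": -0.013,"dy": -0.156,"dz": 0,"wx": 0,"wy": 0,"wz": -0.0205},
    {"hand": 0,"dx": 0,"dy": -0.13,"dz": 0,"wx": 0,"wy": 0,"wz": -0.0205}
  ]
}}

```text
time_s: 13.75
position: [0.416, -0.2846, 0.1475]
tcp_rot: [-0.002, 0.697, 0.717, 0.001]
ft_force: [0.4, -0.3, -0.5]
grip_width: 0.0857
```

Request:
{"method": "move_arm", "body": {
  "increments": [
    {"hand": 0,"dx": 0,"dy": 0,"dz": 0,"wx": 0,"wy": 0,"wz": 0},
    {"hand": 0,"dx": 0,"dy": 0,"dz": 0,"wx": 0,"wy": 0,"wz": 0}
  ]
}}

```text
time_s: 13.92
position: [0.4103, -0.2828, 0.1453]
tcp_rot: [-0.006, 0.697, 0.717, 0.0]
ft_force: [0.1, -0.3, 0.6]
grip_width: 0.0853
```

```bash
python3 plan.py 0 .4136 -.2872 .125 0.6
```

```text
now [ 0.4103 -0.2828  0.1453] tilt [-0.0076  0.0081 -0.9999]
# to [ 0.4136 -0.2872  0.125   0.6   ] jaw 1.5 turn -0.9 rows 1
{"hand":0,"dx":-0.023,"dy":0.017,"dz":0.101,"wx":-0.0024,"wy":-0.0026,"wz":0.0053},
```

Request:
{"method": "move_arm", "body": {
  "increments": [
    {"hand": 0,"dx": -0.023,"dy": 0.017,"dz": 0.06,"wx": -0.0024,"wy": -0.0026,"wz": 0.0053},
    {"hand": 0,"dx": 0,"dy": 0,"dz": 0,"wx": 0,"wy": 0,"wz": 0}
  ]
}}

```text
time_s: 14.08
position: [0.4141, -0.2873, 0.1322]
tcp_rot: [-0.0, 0.705, 0.71, 0.0]
ft_force: [0.1, 0.8, -0.1]
grip_width: 0.0856
```

```bash
python3 plan.py 0 .4136 -.2872 .0565 0.6
```

```text
now [ 0.4141 -0.2873  0.1322] tilt [-0.e+00  5.e-04 -1.e+00]
# to [ 0.4136 -0.2872  0.0565  0.6   ] jaw 0.4 turn 0.2 rows 3
{"hand":0,"dx":0.000,"dy":-0.001,"dz":0.126,"wx":-0.0000,"wy":-0.0001,"wz":-0.0003},
{"hand":0,"dx":0.000,"dy":-0.001,"dz":0.126,"wx":-0.0000,"wy":-0.0001,"wz":-0.0003},
{"hand":0,"dx":0.000,"dy":-0.001,"dz":0.126,"wx":-0.0000,"wy":-0.0001,"wz":-0.0003},
```

Request:
{"method": "move_arm", "body": {
  "increments": [
    {"hand": 0,"dx": 0,"dy": -0.002,"dz": 0.1,"wx": 0,"wy": 0,"wz": 0},
    {"hand": 0,"dx": 0,"dy": -0.002,"dz": 0.12,"wx": 0,"wy": 0,"wz": 0},
    {"hand": 0,"dx": 0,"dy": -0.002,"dz": 0.12,"wx": 0,"wy": 0,"wz": 0},
    {"hand": 0,"dx": 0,"dy": 0,"dz": 0.06,"wx": 0,"wy": 0,"wz": 0},
    {"hand": 0,"dx": 0,"dy": 0,"dz": 0,"wx": 0,"wy": 0,"wz": 0}
  ]
}}

```text
time_s: 14.5
position: [0.4178, -0.2878, 0.049]
tcp_rot: [0.001, 0.704, 0.71, 0.001]
ft_force: [-0.2, 0.4, 0.5]
grip_width: 0.0858
```

```bash
python3 plan.py 0 .4136 -.2872 .0555 0.6
```

```text
now [ 0.4178 -0.2878  0.049 ] tilt [ 2.2e-03 -5.0e-04 -1.0e+00]
# to [ 0.4136 -0.2872  0.0555  0.6   ] jaw 0.5 turn 0.1 rows 1
{"hand":0,"dx":0.003,"dy":-0.021,"dz":-0.032,"wx":0.0007,"wy":0.0002,"wz":-0.0007},
```

Request:
{"method": "move_arm", "body": {
  "increments": [
    {"hand": 0,"dx": 0.003,"dy": -0.021,"dz": -0.045,"wx": 0.0007,"wy": 0,"wz": -0.0007},
    {"hand": 0,"dx": 0,"dy": 0,"dz": 0,"wx": 0,"wy": 0,"wz": 0},
    {"hand": 0,"dx": 0,"dy": 0,"dz": 0,"wx": 0,"wy": 0,"wz": 0}
  ]
}}

```text
time_s: 14.75
position: [0.4147, -0.287, 0.0591]
tcp_rot: [-0.001, 0.703, 0.711, -0.0]
ft_force: [0.2, -0.1, 0.4]
grip_width: 0.0853
```

Request:
{"method": "move_arm", "body": {
  "increments": [
    {"hand": 255,"dx": 0,"dy": 0,"dz": 0,"wx": 0,"wy": 0,"wz": 0},
    {"hand": 255,"dx": 0,"dy": 0,"dz": 0,"wx": 0,"wy": 0,"wz": 0},
    {"hand": 255,"dx": 0,"dy": 0,"dz": 0,"wx": 0,"wy": 0,"wz": 0},
    {"hand": 255,"dx": 0,"dy": 0,"dz": 0,"wx": 0,"wy": 0,"wz": 0},
    {"hand": 255,"dx": 0,"dy": 0,"dz": 0,"wx": 0,"wy": 0,"wz": 0}
  ]
}}

```text
time_s: 15.17
position: [0.4153, -0.2876, 0.0618]
tcp_rot: [0.001, 0.703, 0.711, -0.0]
ft_force: [0.5, 1.1, -4.6]
grip_width: 0.0637
```

Request:
{"method": "move_arm", "body": {
  "increments": [
    {"hand": 255,"dx": 0,"dy": 0,"dz": -0.05,"wx": 0,"wy": 0,"wz": 0},
    {"hand": 255,"dx": 0,"dy": 0,"dz": -0.15,"wx": 0,"wy": 0,"wz": 0},
    {"hand": 255,"dx": 0,"dy": 0,"dz": -0.18,"wx": 0,"wy": 0,"wz": 0},
    {"hand": 255,"dx": 0,"dy": 0,"dz": -0.18,"wx": 0,"wy": 0,"wz": 0},
    {"hand": 255,"dx": 0,"dy": 0,"dz": -0.18,"wx": 0,"wy": 0,"wz": 0}
  ]
}}

```text
time_s: 15.58
position: [0.4105, -0.283, 0.2077]
tcp_rot: [-0.011, 0.703, 0.711, -0.0]
ft_force: [1.0, -1.5, -4.5]
grip_width: 0.0638
```

```bash
python3 plan.py 255 .5848 .0068 .21 4.1
```

```text
now [ 0.4105 -0.283   0.2077] tilt [-0.0159  0.0145 -0.9998]
# to [0.5848 0.0068 0.21   4.1   ] jaw 0.7 turn 3.4 rows 10
{"hand":255,"dx":0.144,"dy":0.089,"dz":-0.000,"wx":-0.0005,"wy":-0.0005,"wz":-0.0019},
{"hand":255,"dx":0.143,"dy":0.090,"dz":-0.001,"wx":-0.0005,"wy":-0.0005,"wz":-0.0019},
{"hand":255,"dx":0.143,"dy":0.091,"dz":-0.001,"wx":-0.0005,"wy":-0.0005,"wz":-0.0019},
{"hand":255,"dx":0.142,"dy":0.091,"dz":-0.001,"wx":-0.0005,"wy":-0.0005,"wz":-0.0019},
{"hand":255,"dx":0.142,"dy":0.092,"dz":-0.001,"wx":-0.0005,"wy":-0.0005,"wz":-0.0019},
{"hand":255,"dx":0.141,"dy":0.093,"dz":-0.001,"wx":-0.0005,"wy":-0.0005,"wz":-0.0019},
{"hand":255,"dx":0.141,"dy":0.094,"dz":-0.001,"wx":-0.0005,"wy":-0.0005,"wz":-0.0019},
{"hand":255,"dx":0.140,"dy":0.095,"dz":-0.001,"wx":-0.0005,"wy":-0.0005,"wz":-0.0019},
{"hand":255,"dx":0.139,"dy":0.096,"dz":-0.001,"wx":-0.0005,"wy":-0.0005,"wz":-0.0019},
{"hand":255,"dx":0.139,"dy":0.096,"dz":-0.001,"wx":-0.0005,"wy":-0.0005,"wz":-0.0019},
```

Request:
{"method": "move_arm", "body": {
  "increments": [
    {"hand": 255,"dx": 0.144,"dy": 0.089,"dz": -0.03,"wx": -0.0005,"wy": -0.0005,"wz": -0.002},
    {"hand": 255,"dx": 0.143,"dy": 0.09,"dz": -0.02,"wx": -0.0005,"wy": -0.0005,"wz": -0.002},
    {"hand": 255,"dx": 0.143,"dy": 0.091,"dz": 0,"wx": -0.0005,"wy": -0.0005,"wz": -0.002},
    {"hand": 255,"dx": 0.142,"dy": 0.091,"dz": 0,"wx": -0.0005,"wy": -0.0005,"wz": -0.002},
    {"hand": 255,"dx": 0.142,"dy": 0.092,"dz": 0,"wx": -0.0005,"wy": -0.0005,"wz": -0.002}
  ]
}}

```text
time_s: 16.0
position: [0.5011, -0.1419, 0.2318]
tcp_rot: [0.006, 0.696, 0.718, -0.0]
ft_force: [0.7, -0.6, -4.5]
grip_width: 0.064
```

Request:
{"method": "move_arm", "body": {
  "increments": [
    {"hand": 255,"dx": 0.141,"dy": 0.093,"dz": 0,"wx": -0.0005,"wy": -0.0005,"wz": -0.002},
    {"hand": 255,"dx": 0.141,"dy": 0.094,"dz": 0,"wx": -0.0005,"wy": -0.0005,"wz": -0.002},
    {"hand": 255,"dx": 0.14,"dy": 0.095,"dz": 0,"wx": 0,"wy": 0,"wz": -0.002},
    {"hand": 255,"dx": 0.12,"dy": 0.09,"dz": 0,"wx": 0,"wy": 0,"wz": -0.002},
    {"hand": 255,"dx": 0,"dy": 0,"dz": 0,"wx": 0,"wy": 0,"wz": 0}
  ]
}}

```text
time_s: 16.42
position: [0.5737, -0.0183, 0.2339]
tcp_rot: [0.007, 0.685, 0.729, 0.001]
ft_force: [-1.1, -0.6, -4.7]
grip_width: 0.0636
```

```bash
python3 plan.py 255 .5848 .0068 .19 4.1
```

```text
now [ 0.5737 -0.0183  0.2339] tilt [ 0.0122 -0.0082 -0.9999]
# to [0.5848 0.0068 0.19   4.1   ] jaw 3.6 turn 0.5 rows 2
{"hand":255,"dx":0.062,"dy":0.030,"dz":0.110,"wx":0.0019,"wy":0.0014,"wz":-0.0014},
{"hand":255,"dx":0.061,"dy":0.031,"dz":0.110,"wx":0.0019,"wy":0.0014,"wz":-0.0014},
```

Request:
{"method": "move_arm", "body": {
  "increments": [
    {"hand": 255,"dx": 0.12,"dy": 0.06,"dz": 0,"wx": 0.004,"wy": 0.003,"wz": -0.003},
    {"hand": 255,"dx": 0,"dy": 0,"dz": 0.12,"wx": 0,"wy": 0,"wz": 0},
    {"hand": 255,"dx": 0,"dy": 0,"dz": 0,"wx": 0,"wy": 0,"wz": 0}
  ]
}}

```text
time_s: 16.67
position: [0.584, 0.0095, 0.2101]
tcp_rot: [-0.001, 0.68, 0.734, -0.001]
ft_force: [-2.0, 0.3, -6.6]
grip_width: 0.0635
```

```bash
python3 plan.py 255 .5848 .0068 .15 4.1
```

```text
now [0.584  0.0095 0.2101] tilt [-2.7e-03  4.0e-04 -1.0e+00]
# to [0.5848 0.0068 0.15   4.1   ] jaw 4.4 turn -0.3 rows 2
{"hand":255,"dx":-0.007,"dy":0.002,"dz":0.150,"wx":-0.0004,"wy":-0.0001,"wz":0.0008},
{"hand":255,"dx":-0.007,"dy":0.002,"dz":0.150,"wx":-0.0004,"wy":-0.0001,"wz":0.0008},
```

Request:
{"method": "move_arm", "body": {
  "increments": [
    {"hand": 255,"dx": -0.007,"dy": 0,"dz": 0.08,"wx": 0,"wy": 0,"wz": 0.001},
    {"hand": 255,"dx": -0.007,"dy": 0,"dz": 0.1,"wx": 0,"wy": 0,"wz": 0.001},
    {"hand": 255,"dx": 0,"dy": 0,"dz": 0.1,"wx": 0,"wy": 0,"wz": 0},
    {"hand": 255,"dx": 0,"dy": 0,"dz": 0.05,"wx": 0,"wy": 0,"wz": 0},
    {"hand": 255,"dx": 0,"dy": 0,"dz": 0,"wx": 0,"wy": 0,"wz": 0}
  ]
}}

```text
time_s: 17.08
position: [0.5837, 0.0048, 0.1468]
tcp_rot: [-0.0, 0.682, 0.731, -0.0]
ft_force: [-0.9, 0.3, -4.5]
grip_width: 0.0637
```

```bash
python3 plan.py 255 .5848 .0068 .136 4.1
```

```text
now [0.5837 0.0048 0.1468] tilt [-1.1e-03 -1.0e-04 -1.0e+00]
# to [0.5848 0.0068 0.136  4.1   ] jaw 3.9 turn 0.2 rows 1
{"hand":255,"dx":0.009,"dy":0.006,"dz":0.054,"wx":-0.0003,"wy":0.0000,"wz":-0.0009},
```

Request:
{"method": "move_arm", "body": {
  "increments": [
    {"hand": 255,"dx": 0.009,"dy": 0.006,"dz": 0.04,"wx": 0,"wy": 0,"wz": -0.001},
    {"hand": 255,"dx": 0,"dy": 0,"dz": 0.01,"wx": 0,"wy": 0,"wz": 0},
    {"hand": 255,"dx": 0,"dy": 0,"dz": 0,"wx": 0,"wy": 0,"wz": 0}
  ]
}}

```text
time_s: 17.33
position: [0.5856, 0.0057, 0.1389]
tcp_rot: [0.001, 0.682, 0.732, 0.0]
ft_force: [0.1, 1.0, -4.4]
grip_width: 0.0636
```

Request:
{"method": "move_arm", "body": {
  "increments": [
    {"hand": 255,"dx": 0,"dy": 0,"dz": 0.012,"wx": 0,"wy": 0,"wz": 0},
    {"hand": 255,"dx": 0,"dy": 0,"dz": 0,"wx": 0,"wy": 0,"wz": 0}
  ]
}}

```text
time_s: 17.5
position: [0.5864, 0.0055, 0.1378]
tcp_rot: [0.002, 0.682, 0.732, 0.001]
ft_force: [-0.3, 0.4, -4.7]
grip_width: 0.0635
```

Request:
{"method": "move_arm", "body": {
  "increments": [
    {"hand": 255,"dx": 0,"dy": 0,"dz": 0.008,"wx": 0,"wy": 0,"wz": 0},
    {"hand": 255,"dx": 0,"dy": 0,"dz": 0,"wx": 0,"wy": 0,"wz": 0}
  ]
}}

```text
time_s: 17.67
position: [0.5869, 0.0055, 0.1371]
tcp_rot: [0.002, 0.682, 0.732, 0.002]
ft_force: [-0.6, -0.8, -5.1]
grip_width: 0.064
```

```bash
python3 weigh.py 4;python3 plan.py 255 .5848 .0068 .132 4.1
```

```text
[-5.100e-02 -4.620e-01 -4.439e+00 -9.000e-03 -1.000e-03  2.200e-02
  6.352e+00] [0.21  0.42  0.535 0.033 0.021 0.01  0.02 ] 17.8667
now [0.587  0.0055 0.1372] tilt [ 0.0058 -0.001  -1.    ]
# to [0.5848 0.0068 0.132  4.1   ] jaw 4.1 turn 0.0 rows 1
{"hand":255,"dx":0.007,"dy":-0.011,"dz":0.026,"wx":0.0018,"wy":0.0004,"wz":-0.0002},
```

Request:
{"method": "move_arm", "body": {
  "increments": [
    {"hand": 255,"dx": 0.007,"dy": -0.011,"dz": 0.016,"wx": 0.002,"wy": 0,"wz": 0},
    {"hand": 255,"dx": 0,"dy": 0,"dz": 0.008,"wx": 0,"wy": 0,"wz": 0}
  ]
}}

```text
time_s: 18.03
position: [0.5848, 0.0068, 0.1334]
tcp_rot: [0.001, 0.682, 0.732, -0.001]
ft_force: [-6.2, 0.2, 8.9]
grip_width: 0.0639
```

Request:
{"method": "move_arm", "body": {
  "increments": [
    {"hand": 255,"dx": 0,"dy": 0,"dz": 0.01,"wx": 0,"wy": 0,"wz": 0},
    {"hand": 255,"dx": 0,"dy": 0,"dz": 0,"wx": 0,"wy": 0,"wz": 0}
  ]
}}

```text
time_s: 18.2
position: [0.5847, 0.0069, 0.1341]
tcp_rot: [0.001, 0.682, 0.732, -0.0]
ft_force: [0.5, 0.3, -4.1]
grip_width: 0.0638
```

```bash
python3 weigh.py 4;python3 plan.py 255 .5848 .0068 .132 4.1
```

```text
[ 0.104 -0.258 -1.25   0.096  0.071 -0.012  6.37 ] [0.399 0.762 1.653 0.087 0.16  0.045 0.019] 18.4
now [0.5848 0.0069 0.1334] tilt [ 0.0012 -0.0017 -1.    ]
# to [0.5848 0.0068 0.132  4.1   ] jaw 4.1 turn 0.0 rows 1
{"hand":255,"dx":-0.000,"dy":-0.000,"dz":0.007,"wx":0.0003,"wy":0.0006,"wz":-0.0002},
```

Request:
{"method": "move_arm", "body": {
  "increments": [
    {"hand": 255,"dx": 0,"dy": 0,"dz": 0.004,"wx": 0,"wy": 0,"wz": 0},
    {"hand": 0,"dx": 0,"dy": 0,"dz": 0,"wx": 0,"wy": 0,"wz": 0},
    {"hand": 0,"dx": 0,"dy": 0,"dz": 0,"wx": 0,"wy": 0,"wz": 0},
    {"hand": 0,"dx": 0,"dy": 0,"dz": 0,"wx": 0,"wy": 0,"wz": 0},
    {"hand": 0,"dx": 0,"dy": 0,"dz": 0,"wx": 0,"wy": 0,"wz": 0}
  ]
}}

```text
time_s: 18.82
position: [0.5859, 0.0067, 0.1338]
tcp_rot: [0.002, 0.682, 0.732, 0.001]
ft_force: [0.5, -0.3, -0.9]
grip_width: 0.0853
```

Request:
{"method": "move_arm", "body": {
  "increments": [
    {"hand": 0,"dx": 0,"dy": 0,"dz": -0.05,"wx": 0,"wy": 0,"wz": 0},
    {"hand": 0,"dx": 0,"dy": 0,"dz": -0.14,"wx": 0,"wy": 0,"wz": 0},
    {"hand": 0,"dx": 0,"dy": 0,"dz": -0.17,"wx": 0,"wy": 0,"wz": 0},
    {"hand": 0,"dx": 0,"dy": 0,"dz": -0.17,"wx": 0,"wy": 0,"wz": 0},
    {"hand": 0,"dx": 0,"dy": 0,"dz": -0.1,"wx": 0,"wy": 0,"wz": 0}
  ]
}}

```text
time_s: 19.23
position: [0.5827, 0.0073, 0.2606]
tcp_rot: [-0.003, 0.682, 0.732, -0.003]
ft_force: [1.1, -1.0, 0.5]
grip_width: 0.0854
```

```bash
python3 - <<'E'
from m import *
p,d=read_camera("top");cv2.imwrite("pics/t2.png",cv2.resize(p[130:290,180:440],None,fx=3,fy=3))
W=world("top",d);seg("top",W,p,(.165,.19),(.4,.68),(-.12,.45),10);seg("top",W,p,(.09,.115),(.3,.7),(-.45,-.1))
E
python3 plan.py 0 .491 .1308 .215 4.1
```

```text
top (0.165, 0.19) 144 med [659.9 286.  169.2] [658.6 286.1] [40.9 74.1] 0.2 zmed
top (0.165, 0.19) 67 med [582.6 -21.8 173.9] [582.6 -21.4] [16.9 62. ] 80.6 zmed
top (0.165, 0.19) 201 med [575.4  42.5 174.2] [580.5  41.3] [65.6 45.4] 4.5 zmed
top (0.165, 0.19) 31 med [488.6 137.3 177.8] [489.1 136. ] [11.6 32.5] 6.9 zmed
top (0.09, 0.115) 568 med [ 568.8 -295.7  103.1] [ 569.6 -296. ] [120.9  66.8] 71.2 zmed
now [0.5841 0.0071 0.2644] tilt [-0.0027 -0.0015 -1.    ]
# to [0.491  0.1308 0.215  4.1   ] jaw 4.1 turn 0.0 rows 5
{"hand":0,"dx":0.130,"dy":-0.084,"dz":0.049,"wx":-0.0002,"wy":0.0001,"wz":-0.0000},
{"hand":0,"dx":0.130,"dy":-0.084,"dz":0.049,"wx":-0.0002,"wy":0.0001,"wz":-0.0000},
{"hand":0,"dx":0.130,"dy":-0.084,"dz":0.049,"wx":-0.0002,"wy":0.0001,"wz":-0.0000},
{"hand":0,"dx":0.130,"dy":-0.084,"dz":0.049,"wx":-0.0002,"wy":0.0001,"wz":-0.0000},
{"hand":0,"dx":0.130,"dy":-0.084,"dz":0.049,"wx":-0.0002,"wy":0.0001,"wz":-0.0000},
```

Request:
{"method": "move_arm", "body": {
  "increments": [
    {"hand": 0,"dx": 0.13,"dy": -0.084,"dz": 0,"wx": 0,"wy": 0,"wz": 0},
    {"hand": 0,"dx": 0.13,"dy": -0.084,"dz": 0,"wx": 0,"wy": 0,"wz": 0},
    {"hand": 0,"dx": 0.13,"dy": -0.084,"dz": 0,"wx": 0,"wy": 0,"wz": 0},
    {"hand": 0,"dx": 0.13,"dy": -0.084,"dz": 0.03,"wx": 0,"wy": 0,"wz": 0},
    {"hand": 0,"dx": 0.1,"dy": -0.065,"dz": 0.05,"wx": 0,"wy": 0,"wz": 0}
  ]
}}

```text
time_s: 19.7
position: [0.4978, 0.1247, 0.2549]
tcp_rot: [0.006, 0.685, 0.729, 0.004]
ft_force: [0.8, 0.3, 0.3]
grip_width: 0.0854
```

Request:
{"method": "move_arm", "body": {
  "increments": [
    {"hand": 0,"dx": 0,"dy": 0,"dz": 0,"wx": 0,"wy": 0,"wz": 0},
    {"hand": 0,"dx": 0,"dy": 0,"dz": 0,"wx": 0,"wy": 0,"wz": 0}
  ]
}}

```text
time_s: 19.87
position: [0.4942, 0.1283, 0.2549]
tcp_rot: [0.005, 0.683, 0.731, 0.003]
ft_force: [0.1, -0.7, 1.0]
grip_width: 0.0855
```

```bash
python3 - <<'E'
from m import *
p,d=read_camera("wrist");cv2.imwrite("pics/w5.png",p)
W=world("wrist",d);seg("w",W,p,(.165,.19),(.4,.64),(-.12,.25),50)
E
python3 plan.py 0 .491 .1308 .205 4.1
```

```text
w (0.165, 0.19) 689 med [491.5 135.2 180.4] [491.3 132.5] [10. 47.] 3.7 zmed
w (0.165, 0.19) 3078 med [568.3  21.5 174.9] [575.1  17.4] [ 46.4 100.2] 4.0 zmed
now [0.4943 0.1281 0.2548] tilt [ 0.0111 -0.0013 -0.9999]
# to [0.491  0.1308 0.205  4.1   ] jaw 3.8 turn 0.3 rows 2
{"hand":0,"dx":0.007,"dy":-0.009,"dz":0.124,"wx":0.0017,"wy":0.0003,"wz":-0.0007},
{"hand":0,"dx":0.007,"dy":-0.008,"dz":0.124,"wx":0.0017,"wy":0.0003,"wz":-0.0007},
```

View pics/w5.png

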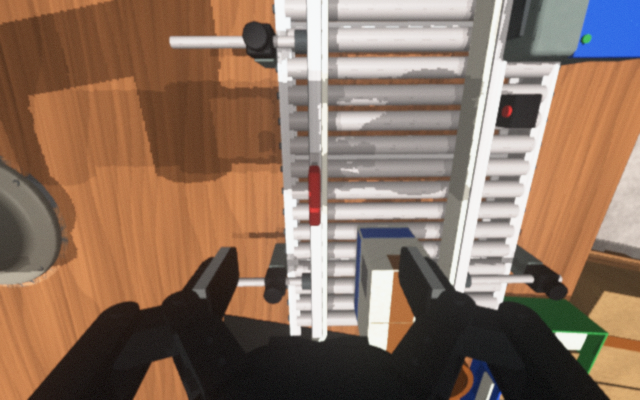

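The box stands upright between the rails at (385,300). The handle is at (314,195), and straddling it is clear.

Request:
{"method": "move_arm", "body": {
  "increments": [
    {"hand": 0,"dx": 0.015,"dy": -0.015,"dz": 0.1,"wx": 0.003,"wy": 0.001,"wz": -0.001},
    {"hand": 0,"dx": 0,"dy": 0,"dz": 0.14,"wx": 0,"wy": 0,"wz": 0},
    {"hand": 0,"dx": 0,"dy": 0,"dz": 0,"wx": 0,"wy": 0,"wz": 0}
  ]
}}

```text
time_s: 20.17
position: [0.4947, 0.1293, 0.2083]
tcp_rot: [0.003, 0.682, 0.731, 0.003]
ft_force: [-0.9, 0.2, -1.1]
grip_width: 0.0854
```

```bash
python3 plan.py 0 .4911 .1315 .149 4.1
```

```text
now [0.4947 0.1293 0.2083] tilt [ 0.0082  0.0012 -1.    ]
# to [0.4911 0.1315 0.149  4.1   ] jaw 3.9 turn 0.2 rows 2
{"hand":0,"dx":0.006,"dy":-0.010,"dz":0.148,"wx":0.0013,"wy":-0.0001,"wz":-0.0004},
{"hand":0,"dx":0.006,"dy":-0.009,"dz":0.148,"wx":0.0013,"wy":-0.0001,"wz":-0.0004},
```

Request:
{"method": "move_arm", "body": {
  "increments": [
    {"hand": 0,"dx": 0.012,"dy": -0.018,"dz": 0.08,"wx": 0.003,"wy": 0,"wz": -0.001},
    {"hand": 0,"dx": 0,"dy": -0.005,"dz": 0.1,"wx": 0.001,"wy": 0,"wz": 0},
    {"hand": 0,"dx": 0,"dy": -0.005,"dz": 0.08,"wx": 0.001,"wy": 0,"wz": 0},
    {"hand": 0,"dx": 0,"dy": 0,"dz": 0.03,"wx": 0,"wy": 0,"wz": 0},
    {"hand": 0,"dx": 0,"dy": 0,"dz": 0,"wx": 0,"wy": 0,"wz": 0}
  ]
}}

```text
time_s: 20.58
position: [0.4949, 0.1275, 0.1534]
tcp_rot: [-0.0, 0.683, 0.73, -0.001]
ft_force: [-0.3, -0.4, 0.5]
grip_width: 0.0854
```

```bash
python3 plan.py 0 .4911 .1315 .149 4.1
```

```text
now [0.4949 0.1275 0.1534] tilt [-1.5e-03 -2.0e-04 -1.0e+00]
# to [0.4911 0.1315 0.149  4.1   ] jaw 3.8 turn 0.3 rows 1
{"hand":0,"dx":0.021,"dy":-0.018,"dz":0.022,"wx":-0.0005,"wy":0.0000,"wz":-0.0017},
```

Request:
{"method": "move_arm", "body": {
  "increments": [
    {"hand": 0,"dx": 0.021,"dy": -0.018,"dz": 0.022,"wx": 0,"wy": 0,"wz": -0.0017},
    {"hand": 255,"dx": 0,"dy": 0,"dz": 0,"wx": 0,"wy": 0,"wz": 0},
    {"hand": 255,"dx": 0,"dy": 0,"dz": 0,"wx": 0,"wy": 0,"wz": 0},
    {"hand": 255,"dx": 0,"dy": 0,"dz": 0,"wx": 0,"wy": 0,"wz": 0},
    {"hand": 255,"dx": 0,"dy": 0,"dz": 0,"wx": 0,"wy": 0,"wz": 0}
  ],
  "grip_force": 60
}}

```text
time_s: 21.0
position: [0.494, 0.1312, 0.1532]
tcp_rot: [0.002, 0.682, 0.732, 0.002]
ft_force: [-0.2, 0.9, -0.4]
grip_width: 0.0392
```

Request:
{"method": "move_arm", "body": {
  "increments": [
    {"hand": 255,"dx": 0,"dy": 0,"dz": 0,"wx": 0,"wy": 0,"wz": 0},
    {"hand": 255,"dx": 0,"dy": 0,"dz": 0,"wx": 0,"wy": 0,"wz": 0},
    {"hand": 255,"dx": 0,"dy": 0,"dz": 0,"wx": 0,"wy": 0,"wz": 0},
    {"hand": 255,"dx": 0,"dy": 0,"dz": 0,"wx": 0,"wy": 0,"wz": 0},
    {"hand": 255,"dx": 0,"dy": 0,"dz": 0,"wx": 0,"wy": 0,"wz": 0}
  ]
}}

```text
time_s: 21.42
position: [0.4938, 0.1313, 0.1543]
tcp_rot: [0.002, 0.681, 0.732, 0.002]
ft_force: [-0.2, 0.5, 0.9]
grip_width: 0.0088
```

```bash
python3 weigh.py 3; python3 plan.py 255 .4911 .1315 .149 4.1
```

```text
[-0.116 -0.225  0.521 -0.025  0.22   0.049  0.906] [0.055 0.366 0.659 0.062 0.027 0.019 0.019] 21.5667
now [0.4938 0.1313 0.1543] tilt [ 5.9e-03  3.0e-04 -1.0e+00]
# to [0.4911 0.1315 0.149  4.1   ] jaw 4.1 turn 0.0 rows 1
{"hand":255,"dx":0.002,"dy":-0.014,"dz":0.026,"wx":0.0019,"wy":0.0000,"wz":-0.0000},
```

Request:
{"method": "move_arm", "body": {
  "increments": [
    {"hand": 255,"dx": 0,"dy": 0.03,"dz": 0,"wx": 0,"wy": 0,"wz": 0},
    {"hand": 255,"dx": 0,"dy": 0.04,"dz": 0,"wx": 0,"wy": 0,"wz": 0},
    {"hand": 255,"dx": 0,"dy": 0.04,"dz": 0,"wx": 0,"wy": 0,"wz": 0},
    {"hand": 255,"dx": 0,"dy": 0.03,"dz": 0,"wx": 0,"wy": 0,"wz": 0}
  ]
}}

```text
time_s: 21.9
position: [0.5177, 0.1331, 0.1543]
tcp_rot: [-0.001, 0.681, 0.732, -0.002]
ft_force: [-6.1, -0.3, 3.0]
grip_width: 0.0089
```

```bash
python3 plan.py 255 .5616 .1365 .1543 4.1; python3 -c "
from h import *;print(state()['ft_force'],state()['moment'])"
```

```text
now [0.5177 0.1331 0.1543] tilt [-0.0048 -0.0011 -1.    ]
# to [0.5616 0.1365 0.1543 4.1   ] jaw 4.1 turn -0.0 rows 2
{"hand":255,"dx":0.001,"dy":0.110,"dz":-0.001,"wx":-0.0008,"wy":0.0001,"wz":0.0001},
{"hand":255,"dx":0.001,"dy":0.110,"dz":-0.000,"wx":-0.0008,"wy":0.0001,"wz":0.0001},
[-6.0855855  -0.33997698  2.97034659] [-0.10273457  0.46030654  0.06037302]
```

Request:
{"method": "move_arm", "body": {
  "increments": [
    {"hand": 255,"dx": 0,"dy": 0.03,"dz": 0,"wx": 0,"wy": 0,"wz": 0},
    {"hand": 255,"dx": 0,"dy": 0.03,"dz": 0,"wx": 0,"wy": 0,"wz": 0},
    {"hand": 255,"dx": 0,"dy": 0.03,"dz": 0,"wx": 0,"wy": 0,"wz": 0},
    {"hand": 255,"dx": 0,"dy": 0.03,"dz": 0,"wx": 0,"wy": 0,"wz": 0},
    {"hand": 255,"dx": 0,"dy": 0.03,"dz": 0,"wx": 0,"wy": 0,"wz": 0}
  ]
}}

```text
time_s: 22.32
position: [0.5449, 0.1351, 0.1544]
tcp_rot: [-0.005, 0.681, 0.732, -0.006]
ft_force: [-7.9, -1.5, 4.3]
grip_width: 0.0085
```

```bash
python3 plan.py 255 .5716 .1367 .1543 4.1
```

```text
now [0.5449 0.1351 0.1544] tilt [-0.0147 -0.0025 -0.9999]
# to [0.5716 0.1367 0.1543 4.1   ] jaw 4.2 turn -0.1 rows 1
{"hand":255,"dx":-0.002,"dy":0.134,"dz":-0.002,"wx":-0.0047,"wy":0.0005,"wz":0.0004},
```

Request:
{"method": "move_arm", "body": {
  "increments": [
    {"hand": 255,"dx": 0,"dy": 0.025,"dz": 0,"wx": -0.001,"wy": 0,"wz": 0},
    {"hand": 255,"dx": 0,"dy": 0.025,"dz": 0,"wx": -0.001,"wy": 0,"wz": 0},
    {"hand": 255,"dx": 0,"dy": 0.025,"dz": 0,"wx": -0.001,"wy": 0,"wz": 0}
  ]
}}

```text
time_s: 22.57
position: [0.5579, 0.136, 0.1543]
tcp_rot: [-0.003, 0.681, 0.732, -0.005]
ft_force: [-7.0, -1.0, 5.0]
grip_width: 0.0089
```

Request:
{"method": "move_arm", "body": {
  "increments": [
    {"hand": 255,"dx": 0,"dy": 0.018,"dz": 0,"wx": -0.001,"wy": 0,"wz": 0},
    {"hand": 255,"dx": 0,"dy": 0.018,"dz": 0,"wx": -0.001,"wy": 0,"wz": 0}
  ]
}}

```text
time_s: 22.73
position: [0.5637, 0.1364, 0.1543]
tcp_rot: [-0.003, 0.681, 0.732, -0.004]
ft_force: [-8.3, -1.6, 3.7]
grip_width: 0.0087
```

```bash
python3 plan.py 255 .5716 .1367 .1543 4.1
```

```text
now [0.5637 0.1364 0.1543] tilt [-0.01   -0.0027 -0.9999]
# to [0.5716 0.1367 0.1543 4.1   ] jaw 4.2 turn -0.1 rows 1
{"hand":255,"dx":-0.002,"dy":0.040,"dz":-0.000,"wx":-0.0032,"wy":0.0006,"wz":0.0004},
```

Request:
{"method": "move_arm", "body": {
  "increments": [
    {"hand": 255,"dx": 0,"dy": 0.014,"dz": 0,"wx": 0,"wy": 0,"wz": 0},
    {"hand": 255,"dx": 0,"dy": 0.014,"dz": 0,"wx": 0,"wy": 0,"wz": 0}
  ]
}}

```text
time_s: 22.9
position: [0.5676, 0.1367, 0.1544]
tcp_rot: [-0.004, 0.681, 0.732, -0.006]
ft_force: [-7.7, -0.7, 3.2]
grip_width: 0.009
```

Request:
{"method": "move_arm", "body": {
  "increments": [
    {"hand": 255,"dx": 0,"dy": 0.012,"dz": 0,"wx": 0,"wy": 0,"wz": 0}
  ]
}}

```text
time_s: 22.98
position: [0.5693, 0.1368, 0.1544]
tcp_rot: [-0.005, 0.681, 0.732, -0.007]
ft_force: [-7.3, -1.8, 3.2]
grip_width: 0.0089
```

Request:
{"method": "move_arm", "body": {
  "increments": [
    {"hand": 255,"dx": 0,"dy": 0.01,"dz": 0,"wx": 0,"wy": 0,"wz": 0}
  ]
}}

```text
time_s: 23.07
position: [0.5692, 0.1368, 0.1543]
tcp_rot: [-0.007, 0.681, 0.732, -0.009]
ft_force: [-16.5, -2.2, 8.8]
grip_width: 0.0088
```

Request:
{"method": "move_arm", "body": {
  "increments": [
    {"hand": 255,"dx": 0,"dy": 0.012,"dz": 0,"wx": -0.002,"wy": 0,"wz": 0}
  ]
}}

```text
time_s: 23.15
position: [0.5692, 0.1368, 0.1543]
tcp_rot: [-0.006, 0.681, 0.733, -0.009]
ft_force: [-15.7, -2.1, 8.7]
grip_width: 0.0087
```

Request:
{"method": "move_arm", "body": {
  "increments": [
    {"hand": 255,"dx": 0,"dy": 0.014,"dz": 0,"wx": -0.002,"wy": 0,"wz": 0}
  ]
}}

```text
time_s: 23.23
position: [0.5692, 0.1368, 0.1543]
tcp_rot: [-0.006, 0.681, 0.733, -0.009]
ft_force: [-15.8, -2.3, 9.1]
grip_width: 0.009
```

Request:
{"method": "move_arm", "body": {
  "increments": [
    {"hand": 255,"dx": 0,"dy": 0.022,"dz": 0,"wx": -0.002,"wy": 0,"wz": 0}
  ]
}}

```text
time_s: 23.32
position: [0.5692, 0.1368, 0.1543]
tcp_rot: [-0.007, 0.68, 0.733, -0.011]
ft_force: [-26.6, -4.0, 14.8]
grip_width: 0.0092
```

Request:
{"method": "move_arm", "body": {
  "increments": [
    {"hand": 255,"dx": 0,"dy": 0.026,"dz": 0,"wx": -0.002,"wy": 0,"wz": 0}
  ]
}}

```text
time_s: 23.4
position: [0.5692, 0.1368, 0.1543]
tcp_rot: [-0.009, 0.68, 0.733, -0.013]
ft_force: [-29.0, -4.6, 16.0]
grip_width: 0.0093
```

Request:
{"method": "move_arm", "body": {
  "increments": [
    {"hand": 255,"dx": 0,"dy": 0.031,"dz": 0,"wx": -0.002,"wy": 0,"wz": 0},
    {"hand": 255,"dx": 0,"dy": 0.031,"dz": 0,"wx": -0.002,"wy": 0,"wz": 0}
  ]
}}

```text
time_s: 23.57
position: [0.5689, 0.1368, 0.1544]
tcp_rot: [-0.014, 0.68, 0.733, -0.02]
ft_force: [-31.3, -4.3, 16.9]
grip_width: 0.0089
```

```bash
python3 plan.py 255 .5652 .1365 .1543 4.1
```

```text
now [0.5689 0.1368 0.1544] tilt [-0.0473 -0.0098 -0.9988]
# to [0.5652 0.1365 0.1543 4.1   ] jaw 4.3 turn -0.2 rows 1
{"hand":255,"dx":0.000,"dy":-0.019,"dz":0.001,"wx":-0.0153,"wy":0.0020,"wz":0.0013},
```

Request:
{"method": "move_arm", "body": {
  "increments": [
    {"hand": 255,"dx": 0,"dy": -0.004,"dz": 0,"wx": -0.005,"wy": 0.001,"wz": 0},
    {"hand": 255,"dx": 0,"dy": -0.01,"dz": 0,"wx": -0.005,"wy": 0.001,"wz": 0}
  ]
}}

```text
time_s: 23.73
position: [0.5676, 0.1367, 0.1541]
tcp_rot: [-0.004, 0.68, 0.733, -0.005]
ft_force: [5.1, 1.3, -4.3]
grip_width: 0.0086
```

```bash
python3 plan.py 255 .5652 .1365 .1543 4.1;python3 -c "
from h import *;print(state()['ft_force'],state()['moment'])"
```

```text
now [0.5676 0.1367 0.1541] tilt [-1.260e-02 -8.000e-04 -9.999e-01]
# to [0.5652 0.1365 0.1543 4.1   ] jaw 4.3 turn -0.2 rows 1
{"hand":255,"dx":-0.000,"dy":-0.012,"dz":-0.001,"wx":-0.0040,"wy":-0.0000,"wz":0.0012},
[ 5.14675788  1.32439873 -4.33482314] [ 0.0287818  -1.0604169  -0.13127151]
```

Request:
{"method": "move_arm", "body": {
  "increments": [
    {"hand": 255,"dx": 0,"dy": -0.012,"dz": 0,"wx": -0.001,"wy": 0,"wz": 0},
    {"hand": 255,"dx": 0,"dy": -0.008,"dz": 0,"wx": 0,"wy": 0,"wz": 0}
  ]
}}

```text
time_s: 23.9
position: [0.5653, 0.1365, 0.1541]
tcp_rot: [-0.001, 0.68, 0.733, -0.001]
ft_force: [4.8, 1.2, -3.0]
grip_width: 0.0088
```

```bash
python3 plan.py 255 .5652 .1365 .1543 4.1;python3 -c "
from h import *;print(state()['ft_force'],state()['moment'])"
```

```text
now [0.5653 0.1365 0.1541] tilt [-3.5e-03  5.0e-04 -1.0e+00]
# to [0.5652 0.1365 0.1543 4.1   ] jaw 4.3 turn -0.2 rows 1
{"hand":255,"dx":-0.000,"dy":-0.000,"dz":-0.001,"wx":-0.0011,"wy":-0.0002,"wz":0.0009},
[ 4.83831814  1.2447297  -3.0436245 ] [-0.04151858 -0.48268383 -0.05259453]
```

Request:
{"method": "move_arm", "body": {
  "increments": [
    {"hand": 0,"dx": 0,"dy": 0,"dz": 0,"wx": 0,"wy": 0,"wz": 0},
    {"hand": 0,"dx": 0,"dy": 0,"dz": 0,"wx": 0,"wy": 0,"wz": 0},
    {"hand": 0,"dx": 0,"dy": 0,"dz": 0,"wx": 0,"wy": 0,"wz": 0},
    {"hand": 0,"dx": 0,"dy": 0,"dz": 0,"wx": 0,"wy": 0,"wz": 0},
    {"hand": 0,"dx": 0,"dy": 0,"dz": -0.03,"wx": 0,"wy": 0,"wz": 0}
  ]
}}

```text
time_s: 24.32
position: [0.5633, 0.1363, 0.1593]
tcp_rot: [-0.003, 0.68, 0.733, -0.003]
ft_force: [-0.3, -0.3, -0.4]
grip_width: 0.0691
```

Request:
{"method": "move_arm", "body": {
  "increments": [
    {"hand": 0,"dx": 0,"dy": 0,"dz": -0.12,"wx": 0,"wy": 0,"wz": 0},
    {"hand": 0,"dx": 0,"dy": 0,"dz": -0.17,"wx": 0,"wy": 0,"wz": 0},
    {"hand": 0,"dx": 0,"dy": 0,"dz": -0.17,"wx": 0,"wy": 0,"wz": 0},
    {"hand": 0,"dx": 0,"dy": 0,"dz": -0.17,"wx": 0,"wy": 0,"wz": 0},
    {"hand": 0,"dx": 0,"dy": 0,"dz": -0.1,"wx": 0,"wy": 0,"wz": 0}
  ]
}}

```text
time_s: 24.73
position: [0.5618, 0.136, 0.3079]
tcp_rot: [-0.008, 0.68, 0.733, -0.008]
ft_force: [0.4, 0.8, -0.1]
grip_width: 0.0853
```

Request:
{"method": "move_arm", "body": {
  "increments": [
    {"hand": 255,"dx": 0,"dy": 0,"dz": 0,"wx": 0,"wy": 0,"wz": 0},
    {"hand": 255,"dx": 0,"dy": 0,"dz": 0,"wx": 0,"wy": 0,"wz": 0}
  ]
}}

```text
time_s: 24.9
position: [0.5634, 0.1361, 0.3146]
tcp_rot: [-0.004, 0.68, 0.733, -0.005]
ft_force: [0.7, -0.9, -1.2]
grip_width: 0.0639
```

```bash
python3 - <<'E'
from m import *
s=state();print(s["position"].round(4),s["time_s"])
p,d=read_camera("wrist");cv2.imwrite("pics/w6.png",p)
W=world("wrist",d);seg("w",W,p,(.168,.19),(.4,.645),(-.12,.25),50)
for n in("top","side"):
    p,d=read_camera(n);W=world(n,d);seg(n,W,p,(.168,.19),(.4,.645),(-.12,.25),10)
    cv2.imwrite(f"pics/{n}6.png",p)
E
```

```text
[0.5634 0.1361 0.3146] 24.9
w (0.168, 0.19) 414 med [565.4 139.9 180.5] [565.9 137.9] [ 9.2 47.2] 4.4 zmed
w (0.168, 0.19) 3605 med [615.6  15.  175.1] [618.4  10.8] [ 52.8 120.6] 4.2 zmed
top (0.168, 0.19) 488 med [618.3   9.8 175. ] [616.5   6.6] [ 58.6 120.8] 1.5 zmed
top (0.168, 0.19) 12 med [563.6 127.2 177.5] [564.3 125.9] [10.9 11.5] 0.1 zmed
side (0.168, 0.19) 60 med [562.8 130.3 180.5] [563.8 135. ] [10.8 47.9] 6.2 zmed
side (0.168, 0.19) 580 med [616.5   5.  177. ] [619.9   9.1] [ 58.2 123.2] 4.8 zmed
```

View pics/w6.png

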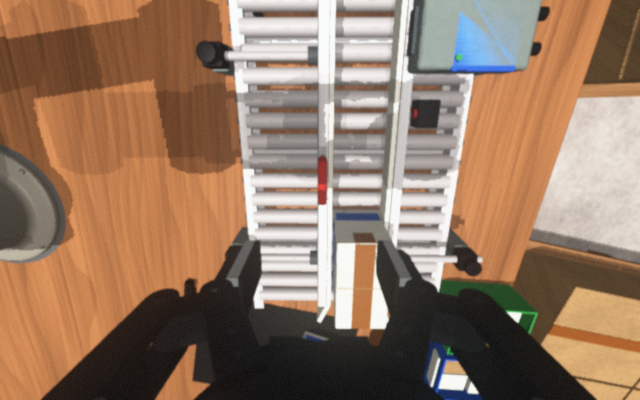

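The guide is in with a small clearance and the box sits along the fence at (360,280). Now moving behind the box with the fingers shut.

```bash
python3 plan.py 255 .629 -.091 .26 4.1
```

```text
now [0.5628 0.1361 0.3125] tilt [-1.640e-02 -9.000e-04 -9.999e-01]
# to [ 0.629 -0.091  0.26   4.1  ] jaw 4.3 turn -0.2 rows 7
{"hand":255,"dx":-0.165,"dy":0.036,"dz":0.037,"wx":-0.0007,"wy":-0.0000,"wz":0.0001},
{"hand":255,"dx":-0.165,"dy":0.036,"dz":0.037,"wx":-0.0007,"wy":-0.0000,"wz":0.0001},
{"hand":255,"dx":-0.165,"dy":0.036,"dz":0.037,"wx":-0.0007,"wy":-0.0000,"wz":0.0001},
{"hand":255,"dx":-0.165,"dy":0.036,"dz":0.037,"wx":-0.0007,"wy":-0.0000,"wz":0.0001},
{"hand":255,"dx":-0.165,"dy":0.036,"dz":0.037,"wx":-0.0007,"wy":-0.0000,"wz":0.0001},
{"hand":255,"dx":-0.165,"dy":0.036,"dz":0.037,"wx":-0.0007,"wy":-0.0000,"wz":0.0001},
{"hand":255,"dx":-0.165,"dy":0.036,"dz":0.037,"wx":-0.0007,"wy":-0.0000,"wz":0.0001},
```

Request:
{"method": "move_arm", "body": {
  "increments": [
    {"hand": 255,"dx": -0.165,"dy": 0.036,"dz": 0,"wx": -0.001,"wy": 0,"wz": 0},
    {"hand": 255,"dx": -0.165,"dy": 0.036,"dz": 0,"wx": -0.001,"wy": 0,"wz": 0},
    {"hand": 255,"dx": -0.165,"dy": 0.036,"dz": 0,"wx": -0.001,"wy": 0,"wz": 0},
    {"hand": 255,"dx": -0.165,"dy": 0.036,"dz": 0,"wx": -0.001,"wy": 0,"wz": 0},
    {"hand": 255,"dx": -0.165,"dy": 0.036,"dz": 0.02,"wx": 0,"wy": 0,"wz": 0}
  ]
}}

```text
time_s: 25.47
position: [0.6091, -0.0234, 0.3004]
tcp_rot: [-0.007, 0.675, 0.737, -0.004]
ft_force: [1.0, 0.2, 0.4]
grip_width: -0.0
```

Request:
{"method": "move_arm", "body": {
  "increments": [
    {"hand": 255,"dx": -0.165,"dy": 0.036,"dz": 0.08,"wx": 0,"wy": 0,"wz": 0},
    {"hand": 255,"dx": -0.165,"dy": 0.036,"dz": 0.1,"wx": 0,"wy": 0,"wz": 0},
    {"hand": 255,"dx": 0,"dy": 0,"dz": 0,"wx": 0,"wy": 0,"wz": 0},
    {"hand": 255,"dx": 0,"dy": 0,"dz": 0,"wx": 0,"wy": 0,"wz": 0}
  ]
}}

```text
time_s: 25.8
position: [0.6274, -0.0978, 0.2537]
tcp_rot: [-0.013, 0.678, 0.735, -0.008]
ft_force: [-0.6, 0.3, 0.7]
grip_width: 0.0001
```

```bash
python3 - <<'E'
from m import *
p,d=read_camera("wrist");W=world("wrist",d);seg("w",W,p,(.168,.185),(.4,.68),(-.12,.1),50)
E
python3 plan.py 255 .629 -.093 .2 4.1
```

```text
w (0.168, 0.185) 12698 med [624.2   5.5 174.2] [624.3  -0. ] [ 64.3 100. ] 4.3 zmed
now [ 0.6269 -0.0978  0.2528] tilt [-0.0316  0.0051 -0.9995]
# to [ 0.629 -0.093  0.2    4.1  ] jaw 4.6 turn -0.5 rows 2
{"hand":255,"dx":0.011,"dy":0.010,"dz":0.132,"wx":-0.0049,"wy":-0.0012,"wz":0.0014},
{"hand":255,"dx":0.011,"dy":0.008,"dz":0.132,"wx":-0.0049,"wy":-0.0012,"wz":0.0014},
```

Request:
{"method": "move_arm", "body": {
  "increments": [
    {"hand": 255,"dx": 0.015,"dy": 0.02,"dz": 0.06,"wx": -0.01,"wy": -0.0024,"wz": 0.003},
    {"hand": 255,"dx": 0,"dy": 0,"dz": 0.12,"wx": 0,"wy": 0,"wz": 0},
    {"hand": 255,"dx": 0,"dy": 0,"dz": 0,"wx": 0,"wy": 0,"wz": 0}
  ]
}}

```text
time_s: 26.1
position: [0.6298, -0.0919, 0.2152]
tcp_rot: [-0.0, 0.681, 0.732, 0.0]
ft_force: [0.8, 0.1, -0.4]
grip_width: 0.0
```

```bash
python3 plan.py 255 .6305 -.093 .125 4.1
```

```text
now [ 0.6298 -0.0919  0.2152] tilt [ 0.e+00  9.e-04 -1.e+00]
# to [ 0.6305 -0.093   0.125   4.1   ] jaw 4.1 turn -0.0 rows 3
{"hand":255,"dx":-0.002,"dy":0.001,"dz":0.150,"wx":0.0000,"wy":-0.0001,"wz":0.0000},
{"hand":255,"dx":-0.002,"dy":0.001,"dz":0.150,"wx":0.0000,"wy":-0.0001,"wz":0.0000},
{"hand":255,"dx":-0.002,"dy":0.001,"dz":0.150,"wx":0.0000,"wy":-0.0001,"wz":0.0000},
```

Request:
{"method": "move_arm", "body": {
  "increments": [
    {"hand": 255,"dx": -0.002,"dy": 0,"dz": 0.1,"wx": 0,"wy": 0,"wz": 0},
    {"hand": 255,"dx": -0.002,"dy": 0,"dz": 0.14,"wx": 0,"wy": 0,"wz": 0},
    {"hand": 255,"dx": -0.002,"dy": 0,"dz": 0.14,"wx": 0,"wy": 0,"wz": 0},
    {"hand": 255,"dx": 0,"dy": 0,"dz": 0.05,"wx": 0,"wy": 0,"wz": 0},
    {"hand": 255,"dx": 0,"dy": 0,"dz": 0,"wx": 0,"wy": 0,"wz": 0}
  ]
}}

```text
time_s: 26.52
position: [0.6317, -0.0871, 0.133]
tcp_rot: [0.002, 0.679, 0.735, 0.002]
ft_force: [-0.0, 0.4, 0.7]
grip_width: -0.0002
```

```bash
python3 plan.py 255 .6305 -.093 .125 4.1
```

```text
now [ 0.6317 -0.0871  0.133 ] tilt [ 5.8e-03  2.0e-04 -1.0e+00]
# to [ 0.6305 -0.093   0.125   4.1   ] jaw 4.5 turn -0.4 rows 1
{"hand":255,"dx":-0.029,"dy":-0.008,"dz":0.040,"wx":0.0019,"wy":0.0001,"wz":0.0024},
```

Request:
{"method": "move_arm", "body": {
  "increments": [
    {"hand": 255,"dx": 0.02,"dy": -0.004,"dz": 0.04,"wx": 0.002,"wy": 0,"wz": 0.0024},
    {"hand": 255,"dx": 0.04,"dy": 0,"dz": 0,"wx": 0,"wy": 0,"wz": 0},
    {"hand": 255,"dx": 0.04,"dy": 0,"dz": 0,"wx": 0,"wy": 0,"wz": 0},
    {"hand": 255,"dx": 0.04,"dy": 0,"dz": 0,"wx": 0,"wy": 0,"wz": 0},
    {"hand": 255,"dx": 0.04,"dy": 0,"dz": 0,"wx": 0,"wy": 0,"wz": 0}
  ]
}}

```text
time_s: 26.93
position: [0.6309, -0.0487, 0.1307]
tcp_rot: [0.003, 0.682, 0.732, 0.001]
ft_force: [-0.2, -1.4, -0.5]
grip_width: -0.0
```

```bash
python3 plan.py 255 .6088 .2 .127 4.1
```

```text
now [ 0.6309 -0.0487  0.1307] tilt [ 0.0067 -0.0028 -1.    ]
# to [0.6088 0.2    0.127  4.1   ] jaw 4.1 turn 0.0 rows 7
{"hand":255,"dx":0.178,"dy":-0.003,"dz":0.002,"wx":0.0003,"wy":0.0001,"wz":-0.0000},
{"hand":255,"dx":0.178,"dy":-0.003,"dz":0.002,"wx":0.0003,"wy":0.0001,"wz":-0.0000},
{"hand":255,"dx":0.178,"dy":-0.003,"dz":0.002,"wx":0.0003,"wy":0.0001,"wz":-0.0000},
{"hand":255,"dx":0.178,"dy":-0.003,"dz":0.002,"wx":0.0003,"wy":0.0001,"wz":-0.0000},
{"hand":255,"dx":0.178,"dy":-0.003,"dz":0.002,"wx":0.0003,"wy":0.0001,"wz":-0.0000},
{"hand":255,"dx":0.178,"dy":-0.003,"dz":0.003,"wx":0.0003,"wy":0.0001,"wz":-0.0000},
{"hand":255,"dx":0.178,"dy":-0.003,"dz":0.003,"wx":0.0003,"wy":0.0001,"wz":-0.0000},
```

Request:
{"method": "move_arm", "body": {
  "increments": [
    {"hand": 255,"dx": 0.05,"dy": -0.003,"dz": 0,"wx": 0.0005,"wy": 0,"wz": 0},
    {"hand": 255,"dx": 0.05,"dy": -0.003,"dz": 0,"wx": 0.0005,"wy": 0,"wz": 0},
    {"hand": 255,"dx": 0.05,"dy": -0.003,"dz": 0,"wx": 0.0005,"wy": 0,"wz": 0},
    {"hand": 255,"dx": 0.05,"dy": -0.002,"dz": 0,"wx": 0,"wy": 0,"wz": 0},
    {"hand": 255,"dx": 0.05,"dy": -0.002,"dz": 0,"wx": 0,"wy": 0,"wz": 0}
  ]
}}

```text
time_s: 27.35
position: [0.6251, 0.0064, 0.1332]
tcp_rot: [0.004, 0.681, 0.732, 0.0]
ft_force: [0.8, -1.3, -0.5]
grip_width: 0.0006
```

```bash
python3 plan.py 255 .6088 .2 .127 4.1|head -3
```

```text
now [0.6251 0.0064 0.1332] tilt [ 0.0062 -0.0044 -1.    ]
# to [0.6088 0.2    0.127  4.1   ] jaw 4.1 turn -0.0 rows 6
{"hand":255,"dx":0.162,"dy":-0.002,"dz":0.004,"wx":0.0003,"wy":0.0003,"wz":0.0000},
```

Request:
{"method": "move_arm", "body": {
  "increments": [
    {"hand": 255,"dx": 0.06,"dy": -0.002,"dz": 0.006,"wx": 0.0005,"wy": 0.0005,"wz": 0},
    {"hand": 255,"dx": 0.06,"dy": -0.002,"dz": 0.006,"wx": 0.0005,"wy": 0.0005,"wz": 0},
    {"hand": 255,"dx": 0.06,"dy": -0.002,"dz": 0.006,"wx": 0.0005,"wy": 0.0005,"wz": 0},
    {"hand": 255,"dx": 0.06,"dy": -0.001,"dz": 0.006,"wx": 0.0005,"wy": 0.0005,"wz": 0},
    {"hand": 255,"dx": 0.06,"dy": -0.001,"dz": 0.006,"wx": 0,"wy": 0,"wz": 0}
  ]
}}

```text
time_s: 27.77
position: [0.6189, 0.0719, 0.1275]
tcp_rot: [-0.0, 0.681, 0.732, 0.0]
ft_force: [0.5, -2.6, 0.4]
grip_width: 0.0003
```

```bash
python3 plan.py 255 .6088 .2 .127 4.1|head -3
```

```text
now [0.6189 0.0719 0.1275] tilt [ 5.e-04  9.e-04 -1.e+00]
# to [0.6088 0.2    0.127  4.1   ] jaw 4.1 turn 0.0 rows 4
{"hand":255,"dx":0.161,"dy":-0.001,"dz":0.001,"wx":0.0000,"wy":-0.0001,"wz":-0.0000},
```

Request:
{"method": "move_arm", "body": {
  "increments": [
    {"hand": 255,"dx": 0.06,"dy": 0,"dz": 0.002,"wx": 0.0002,"wy": 0.0003,"wz": 0},
    {"hand": 255,"dx": 0.06,"dy": 0,"dz": 0.002,"wx": 0.0002,"wy": 0.0003,"wz": 0},
    {"hand": 255,"dx": 0.06,"dy": 0,"dz": 0.002,"wx": 0.0002,"wy": 0.0003,"wz": 0},
    {"hand": 255,"dx": 0.06,"dy": 0,"dz": 0.002,"wx": 0.0002,"wy": 0.0003,"wz": 0},
    {"hand": 255,"dx": 0.06,"dy": 0,"dz": 0.002,"wx": 0,"wy": 0.0003,"wz": 0}
  ]
}}

```text
time_s: 28.18
position: [0.6136, 0.1386, 0.1249]
tcp_rot: [-0.003, 0.681, 0.732, 0.001]
ft_force: [0.1, -2.8, 1.1]
grip_width: -0.0001
```

```bash
python3 plan.py 255 .6088 .2 .127 4.1|head -3
```

```text
now [0.6136 0.1386 0.1249] tilt [-0.0037  0.0058 -1.    ]
# to [0.6088 0.2    0.127  4.1   ] jaw 4.1 turn -0.0 rows 2
{"hand":255,"dx":0.154,"dy":-0.001,"dz":-0.004,"wx":-0.0005,"wy":-0.0010,"wz":0.0000},
```

Request:
{"method": "move_arm", "body": {
  "increments": [
    {"hand": 255,"dx": 0.05,"dy": 0,"dz": 0,"wx": -0.0005,"wy": -0.0005,"wz": 0},
    {"hand": 255,"dx": 0.05,"dy": 0,"dz": 0,"wx": 0,"wy": -0.0003,"wz": 0},
    {"hand": 255,"dx": 0.045,"dy": 0,"dz": 0,"wx": 0,"wy": -0.0003,"wz": 0},
    {"hand": 255,"dx": 0.04,"dy": 0,"dz": 0,"wx": 0,"wy": 0,"wz": 0}
  ]
}}

```text
time_s: 28.52
position: [0.6103, 0.1809, 0.1247]
tcp_rot: [-0.002, 0.681, 0.732, 0.0]
ft_force: [1.0, -1.3, 1.1]
grip_width: 0.0001
```

Request:
{"method": "move_arm", "body": {
  "increments": [
    {"hand": 255,"dx": 0.025,"dy": 0,"dz": 0,"wx": 0,"wy": 0,"wz": 0},
    {"hand": 255,"dx": 0.025,"dy": 0,"dz": 0,"wx": 0,"wy": 0,"wz": 0},
    {"hand": 255,"dx": 0.025,"dy": 0,"dz": 0,"wx": 0,"wy": 0,"wz": 0}
  ]
}}

```text
time_s: 28.77
position: [0.6089, 0.1984, 0.1247]
tcp_rot: [-0.002, 0.681, 0.733, 0.0]
ft_force: [0.4, -1.7, 0.3]
grip_width: -0.0002
```

```bash
python3 plan.py 255 .6088 .21 .127 4.1|head -3
```

```text
now [0.6089 0.1984 0.1247] tilt [-0.0023  0.0028 -1.    ]
# to [0.6088 0.21   0.127  4.1   ] jaw 4.2 turn -0.1 rows 1
{"hand":255,"dx":0.058,"dy":0.004,"dz":-0.011,"wx":-0.0007,"wy":-0.0009,"wz":0.0006},
```

Request:
{"method": "move_arm", "body": {
  "increments": [
    {"hand": 255,"dx": 0.015,"dy": 0,"dz": 0,"wx": 0,"wy": 0,"wz": 0},
    {"hand": 255,"dx": 0.015,"dy": 0,"dz": 0,"wx": 0,"wy": 0,"wz": 0}
  ]
}}

```text
time_s: 28.93
position: [0.6083, 0.2052, 0.1247]
tcp_rot: [-0.002, 0.681, 0.733, 0.0]
ft_force: [0.2, -1.7, 0.8]
grip_width: -0.0001
```

Request:
{"method": "move_arm", "body": {
  "increments": [
    {"hand": 255,"dx": 0.015,"dy": 0,"dz": 0,"wx": 0,"wy": 0,"wz": 0},
    {"hand": 255,"dx": 0.015,"dy": 0,"dz": 0,"wx": 0,"wy": 0,"wz": 0}
  ]
}}

```text
time_s: 29.1
position: [0.6079, 0.2112, 0.1247]
tcp_rot: [-0.002, 0.681, 0.732, -0.0]
ft_force: [0.2, -1.0, -0.1]
grip_width: 0.0002
```

Request:
{"method": "move_arm", "body": {
  "increments": [
    {"hand": 255,"dx": 0.013,"dy": 0,"dz": 0,"wx": 0,"wy": 0,"wz": 0},
    {"hand": 255,"dx": 0.013,"dy": 0,"dz": 0,"wx": 0,"wy": 0,"wz": 0}
  ]
}}

```text
time_s: 29.27
position: [0.6082, 0.2113, 0.125]
tcp_rot: [0.001, 0.681, 0.732, -0.003]
ft_force: [-0.2, -14.5, 2.6]
grip_width: -0.0003
```

The box is hard up against the stop: the force jumped to 14.5 N with no further travel. Backing off.

Request:
{"method": "move_arm", "body": {
  "increments": [
    {"hand": 255,"dx": -0.03,"dy": 0,"dz": 0,"wx": 0,"wy": 0,"wz": 0},
    {"hand": 255,"dx": -0.08,"dy": 0,"dz": 0,"wx": 0,"wy": 0,"wz": 0},
    {"hand": 255,"dx": -0.08,"dy": 0,"dz": 0,"wx": 0,"wy": 0,"wz": 0},
    {"hand": 255,"dx": -0.03,"dy": 0,"dz": -0.05,"wx": 0,"wy": 0,"wz": 0},
    {"hand": 255,"dx": 0,"dy": 0,"dz": -0.12,"wx": 0,"wy": 0,"wz": 0}
  ]
}}

```text
time_s: 29.68
position: [0.6084, 0.1637, 0.1549]
tcp_rot: [-0.003, 0.681, 0.732, -0.007]
ft_force: [0.4, 0.7, -0.4]
grip_width: -0.0001
```

Request:
{"method": "move_arm", "body": {
  "increments": [
    {"hand": 255,"dx": 0,"dy": 0,"dz": -0.16,"wx": 0,"wy": 0,"wz": 0},
    {"hand": 255,"dx": 0,"dy": 0,"dz": -0.16,"wx": 0,"wy": 0,"wz": 0},
    {"hand": 255,"dx": 0,"dy": 0,"dz": -0.16,"wx": 0,"wy": 0,"wz": 0},
    {"hand": 255,"dx": -0.1,"dy": 0,"dz": -0.16,"wx": 0,"wy": 0,"wz": 0},
    {"hand": 255,"dx": 0,"dy": 0,"dz": 0,"wx": 0,"wy": 0,"wz": 0}
  ]
}}

```text
time_s: 30.1
position: [0.6116, 0.1417, 0.2953]
tcp_rot: [-0.003, 0.682, 0.731, -0.005]
ft_force: [0.3, 0.7, 0.7]
grip_width: 0.0004
```

```bash
python3 - <<'E'
from m import *
s=state();print(s["position"].round(4),s["time_s"])
for n in("wrist","top","side"):
    p,d=read_camera(n);W=world(n,d);cv2.imwrite(f"pics/{n}9.png",p)
    seg(n,W,p,(.171,.179),(.53,.7),(.1,.4),30);seg(n,W,p,(.095,.11),(.3,.7),(-.45,-.15),50);seg(n,W,p,(.14,.165),(.5,.65),(.32,.4),15)
    for l in["tape_roll","marker","scanner","label_roll","small_carton","tape_gun"] if n=="top" else []:
        print(l,[(np.round(r["location"],3).tolist(),round(r["confidence"],2)) for r in recognise(n,l)[:1]])
a=cv2.imread("pics/wrist9.png");b=cv2.imread("pics/side9.png")
cv2.imwrite("pics/f.png",np.vstack([cv2.resize(a,(480,300)),cv2.resize(b,(480,300))]))
E
```

```text
[0.6116 0.1417 0.2953] 30.1
wrist (0.171, 0.179) 7133 med [603.7 267.2 172.5] [604.1 264.3] [63.9 75. ] 3.9 zmed
wrist (0.171, 0.179) 475 med [564.8 141.4 177.8] [564.1 139.5] [10.3 47. ] 4.2 zmed
top (0.171, 0.179) 259 med [600.4 298.9 174.8] [600. 300.] [65.6 83. ] 2.1 zmed
top (0.095, 0.11) 504 med [ 568.2 -294.8  103.3] [ 569.9 -295.9] [121.   67.1] 71.7 zmed
top (0.14, 0.165) 32 med [627.3 353.6 144.8] [624.  351.8] [49.5 15.1] 2.4 zmed
top (0.14, 0.165) 31 med [566.6 347.1 142.2] [563.5 348.4] [36.  36.8] 52.8 zmed
top (0.14, 0.165) 16 med [529.4 344.5 142.3] [529.7 344.5] [21.5 11.4] 2.2 zmed
tape_roll [([0.736, -0.226, 0.048], 0.65)]
marker [([0.331, -0.181, 0.02], 0.67)]
scanner [([0.47, 0.457, 0.034], 0.78)]
label_roll [([0.586, 0.481, 0.066], 0.68)]
small_carton [([0.514, -0.538, 0.056], 0.64)]
tape_gun [([0.324, 0.468, 0.053], 0.95)]
side (0.171, 0.179) 363 med [602.1 276.9 176.9] [613.  284.2] [ 84.8 123.4] 2.9 zmed
side (0.171, 0.179) 41 med [675.2 277.  171.6] [675.7 279.7] [38.  54.1] 69.7 zmed
side (0.095, 0.11) 1116 med [ 568.3 -299.2  105. ] [ 570.6 -293.6] [123.6  64.6] 71.9 zmed
side (0.14, 0.165) 55 med [549.3 347.7 143.6] [544.4 340.9] [37.4 51.2] 87.5 zmed
```

View pics/f.png

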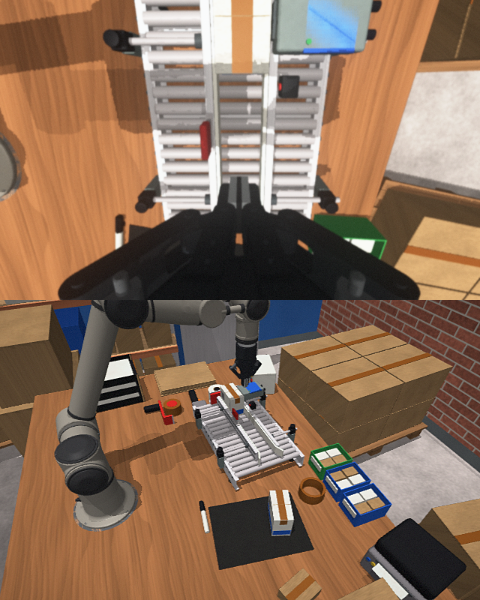

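```bash
python3 -c "
from plant import *
s=state();print(s['time_s'],s['ft_force'].round(1),abs(s['joint_velocities']).max());print(sign_off())"
```

```text
30.55 [-0.  -0.2 -0. ] 0.006739960083398458
the job is handed in; nothing more can be done
None
```

I finished the job and handed it in at about 30.5 s of the 72 s. The heavier box is up against the red stop and the lighter one is back where it stood.

- **Weighing:** I lifted each box slightly. The one nearer the robot weighed about 4.5 N and the other about 2.3 N. The lighter one was set back within about 2 mm of where it was.
- **Nip and ease back:** I placed the heavy box on the infeed end and slid the guide in. The reaction climbed from about 8 N to about 31 N with no further travel. I then eased the guide back about 4 mm.
- **Push to the stop:** The box rolled freely at 1–3 N until it met the stop, where the force jumped to 14.5 N and it moved no further.

**Last checks:** Both boxes were upright, and the guide handle was where I left it. By the recognition network, the bystanders had moved no more than about 9 mm; the tape gun was the largest at 9 mm, and I put that down to measurement noise. The arm was still and the wrist force near zero at hand-in.

**What disagreed:** The cameras differ by a few millimetres on the box's final position. The top camera puts its far edge at y ≈ 341 mm against a stop face near 340 mm. The wrist camera's near edge would put it at about 347 mm. I relied on the force jump and the halt in motion as proof that the box was touching the stop.

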